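Shut up the adhesive drawer at the end of the shift

ROBOT

A 6-joint arm with a two-finger parallel gripper is mounted at the origin on the work surface. World frame = base frame: x ahead of the robot, y to its left, z up, the work surface at z = 0. Lengths are in m, angles in rad, forces in N, time in s.
With the tool pointing down it reaches from about 0.35 to 0.925 m from the base axis. Payload 6.4 kg.
Tool frame: the origin (TCP) lies on the centre line of the jaws, within the pads' length; the fingertips stand 22 mm ahead of it and the grasp point (between the pads) lies 3 mm ahead of it; z points along the fingers, y is the direction in which the jaws open and shut (so a half turn about z gives the same grasp; the last joint's range is limited). The gripper opens to 94 mm and grips with 3 to 60 N. Pads are 16 mm wide; open, the fingers measure 119 mm over their backs; the gripper's body (75 mm by 177 mm) begins 78 mm behind the grasp point.
Start: joints at [-1.308, 0.245, 1.558, -0, 1.339, -0.174], TCP at [0.275, -0.589, 0.227] pointing down, gripper open.
Joint ranges: [-3.13, 3.13], [-1.02, 2.26], [0.13, 2.54], [-0.95, 4.09], [0.21, 2.88], [-2.74, 2.74]. Speed limits (rad/s): [2.57, 2.57, 3.14, 3.14, 3.14, 3.14].

INTERFACE

Orientations are given as a unit quaternion [x, y, z, w].
In Python, from workcell import bot gives the robot as it stands.
- The arm moves only by the tool move_arm, never from a script. Its argument "series" is a list of rows, each a list of 7 numbers: the shift along the tool's x, y, z in cm, then the turn, a rotation vector about the tool's x, y, z in degrees, then the opening in per cent of the stroke, from 0 (shut) to 100 (fully open). In form: [[dx, dy, dz, ax, ay, az, claw], ...]. A call has 1 to 10 rows; each row is the pose to reach, as a shift and turn from the pose commanded when the call began, along the tool's axes at that moment; what a row does not reach only later rows make up. A row lasts 1/12 s, in which the tool goes at most 41.7 mm and 7.16 degrees, less where a joint would pass 70% of its speed; a pose out of reach is approached as far as the arm can. A call with a gripper value outside its range is refused whole. The fingers move at their own pace and stop on an object; "grip_force" is the grip in N (left out, the last holds). Time passes only in rows, so rows that repeat a pose let the fingers close. It gives the time, the measured TCP pose, the force and the opening at its end, in the units of the state.
- bot.read_state(): the state, without advancing time (a new reading comes with each control period).
- bot.capture(name): name is "scene" or "top"; returns a dict with "img" (420x560x3 uint8, red, green, blue), "z_map" (420x560 float32, m along the optical axis (not along the pixel's ray), 0 where there is no reading), "intrinsics" (3x3 intrinsics, pixels), "pose" (4x4, takes a point from camera to world coordinates). Camera axes: x right, y up, looking along -z (the intrinsics and any distortion apply to the point x, -y, -z); pixel columns grow to the right and rows downward; lengths in m; the calibration is good to about 2 mm. A picture is of the moment at which its call begins.
- bot.close_job(): hands the job in, once; it reports no verdict.
The state is a dict: "clock": time; "q": joint angles; "qd": joint speeds; "joint_torque": joint torques, N m; "tool_pos": TCP position; "ee_rot": TCP orientation; "wrist_force": force on the tool from outside, world axes, zero at the start; "moment": the same for the moment, N m; "grip_width": finger opening in m.
Only numpy, scipy, OpenCV 4.12 (cv2) and the standard library are available. Lean on these libraries where they do the work, as an engineer would, in place of code of your own. Each camera call takes 0.05 s, during which the arm holds its last target.

TASK

Pack away the adhesive cabinet at the end of the shift: take the tall glue bottle out of the open drawer, where it stands too tall to go under the cabinet top, and stand it upright in the white drip tray; put the loose lid on the glue pot in the drawer so that it sits seated and level, and stand every green tin from the bench upright on the floor of the drawer's wide bay, not stacked. Once all that is done, push the drawer fully home until it seats in its catch, without slamming it; never tip the bottle over, and leave the jar, screwdriver, spare bottle and tape measure alone.

Things in the scene. Friction and masses are not known exactly. Their poses are not given: they have to be found in the camera images.
- cabinet: fixed grey bench-top cabinet, 260 mm deep (x), 380 mm wide (y), 130 mm tall, its drawer front facing the robot (-x), turned by up to 0.05 rad. Origin at the centre of its underside on the bench; its +x is the way the drawer shuts. The opening's upper edge is 118 mm above the bench
- drawer (a joint): opening of the blue-fronted drawer in m: 0 fully home, 0.19 fully open; starts at 0.175 to 0.19. Slides have 2 N of friction; a sprung roller catch resists with about 5 N more from 15 to 7 mm before home, then pulls the drawer home and holds it. Front panel 16 mm thick, 374 mm wide, from 8 to 122 mm above the bench; side walls reach 70 mm above the bench
- drawer_handle (a point): the middle of the drawer's steel bar handle, a 10 mm round bar 120 mm long across the front (along y), 35 mm out from the outer face of the front panel, 92 mm above the bench; moves with the drawer
- tin_bay (a point): centre of the flat floor of the drawer's wide right-hand bay, 20 mm above the bench, axes as the cabinet's; moves with the drawer. Inside 230 mm (x) by 216 mm (y); front panel's inner face 115 mm to -x, 4 mm divider 40 mm tall on the left. From the front panel, as much of its length as the drawer is open (joint value) lies out from under the cabinet top
- pot_rim (a point): the centre of the open mouth of the aluminium glue pot that is fixed in the left bay of the drawer, on the plane of its rim, 68 mm above the bench; moves with the drawer. The pot is 78 mm across outside, 70 mm inside, 48 mm tall
- pot_lid: loose aluminium lid, 0.12 kg: disc 82 mm across, 5 mm thick; below it a bevelled 64 mm plug 7 mm deep that drops into the pot's mouth; on top a black knob 24 mm across (20 at its foot) up to 28 mm above the disc's underside. Origin: centre of the disc's underside (7 mm above the bench as it lies, at pot_rim when seated), z up. Lies to the right among the tins
- glue_bottle: squeeze bottle, 0.12 to 0.19 kg, standing in the drawer's wide bay: cream body 50 mm across and 75 mm tall, sloping shoulder, orange screw collar 30 mm across from 82 to 98 mm, orange nozzle tapering from 20 to 8 mm up to 125 mm. Origin at the centre of its underside, z up along its axis. Best held by the collar
- tin1: squat green and silver adhesive tin, 48 mm across, 45 mm tall, 0.1 to 0.17 kg; origin at the centre of its underside, z up along its axis. Two to four such tins are there; absent ones read None
- tin2: squat green and silver adhesive tin, 48 mm across, 45 mm tall, 0.1 to 0.17 kg; origin at the centre of its underside, z up along its axis. Two to four such tins are there; absent ones read None
- tin3: squat green and silver adhesive tin, 48 mm across, 45 mm tall, 0.1 to 0.17 kg; origin at the centre of its underside, z up along its axis. Two to four such tins are there; absent ones read None
- tin4: squat green and silver adhesive tin, 48 mm across, 45 mm tall, 0.1 to 0.17 kg; origin at the centre of its underside, z up along its axis. Two to four such tins are there; absent ones read None
- drip_tray: fixed white square drip tray on the bench left of the cabinet, 110 x 110 mm outside, walls 4 mm thick and 16 mm tall, floor 4 mm thick; origin at the centre of its underside
- jar: amber glass jar with a yellow cap, 64 mm across, 85 mm tall, standing on the bench left of the cabinet; a bystander, leave alone; origin at the centre of its underside
- driver: screwdriver with a black handle, 170 mm long, lying on top of the cabinet; a bystander, leave alone; origin at the middle of its length
- spare_bottle: a second squeeze bottle like glue_bottle, standing on the bench far to the left of the cabinet; a bystander, leave alone; origin at the centre of its underside
- tape_measure: yellow and black tape measure, 75 x 70 x 38 mm, lying on top of the cabinet; a bystander, leave alone; origin at the centre of its underside
Not all that is in view belongs to the job. Several things look just like the pot_lid: the one meant starts nearest to the robot's base.

How it is judged:
By the outcome, as a careful person would: the job done as asked, in the order asked, and still so for the second after the job is handed in, with the robot touching nothing.
Of tin1, tin2, tin3, tin4 only 2 to 4 are there at a start; the rules pass over those that are not, and their reading is None.
At some moment in a run one of tin1, tin2, tin3, tin4 may be knocked a few centimetres aside while the robot is not near it.
It also fails if it takes over 210 s, if anything falls off the work surface, if the arm or the gripper's body presses on something with over 40 N, if the wrist force passes 120 N, or if a joint passes its speed limit or range.

## Working session

There is one attempt and no reset: what is moved stays moved. The work goes in short steps, Python scripts to look and compute and a tool call to move; the robot and the scene stay as the last step left them, time stands still between calls to the robot, and variables do not carry over. Pictures are saved under pics/ and viewed, and the job is handed in when it is done.

Besides the shell and the picture viewer there is one more tool, called after "Call:" as name(argument=value, ...) on one line, values as JSON. move_arm: Moves the arm, as the interface text tells. Its arguments: {"type":"object","properties":{"series":{"type":"array"},"grip_force":{"type":"number"}},"required":["series"]}

```bash
ls; mkdir -p pics
cat > h.py <<'E'
import numpy as np, cv2
from workcell import bot
def cap(n,fn=None):
    c=bot.capture(n)
    np.savez('%s.npz'%n,**{k:c[k] for k in('img','z_map','intrinsics','pose')})
    if fn: cv2.imwrite('pics/'+fn,c['img'][:,:,::-1])
    return c
def load(n): return dict(np.load('%s.npz'%n))
def pts(c):
    K=c['intrinsics'];z=c['z_map'];v,u=np.mgrid[0:z.shape[0],0:z.shape[1]]
    X=(u-K[0,2])/K[0,0]*z;Y=(v-K[1,2])/K[1,1]*z
    P=np.stack([X,-Y,-z],-1)@c['pose'][:3,:3].T+c['pose'][:3,3]
    P[z==0]=np.nan
    return P
def ray(c,u,v,h):
    K=c['intrinsics'];d=c['pose'][:3,:3]@np.array([(u-K[0,2])/K[0,0],-(v-K[1,2])/K[1,1],-1]);o=c['pose'][:3,3]
    return o+d*(h-o[2])/d[2]
E
python3 - <<'E'
from h import *
s=bot.read_state();print(s)
for n in('scene','top'):
    c=cap(n,n+'0.png');print(n,c.keys(),c['intrinsics'],c['pose'])
E
```

```text
pics
{'clock': 0.0, 'q': array([-1.30811731e+00,  2.45797379e-01,  1.55898467e+00, -1.45835746e-05,
        1.33868868e+00, -1.74115553e-01]), 'qd': array([-9.18263596e-04,  7.74001952e-05, -4.41507657e-04, -1.21012308e-03,
        2.09304543e-04,  1.66159019e-03]), 'joint_torque': array([-1.95014756e-03, -4.15833700e+01, -3.14605165e+01,  6.83153118e-02,
        3.31153872e-02, -1.34963279e-04]), 'tool_pos': array([ 0.27482237, -0.58843856,  0.22637177]), 'ee_rot': array([ 9.76245161e-01,  2.16666804e-01, -4.86561968e-05, -9.37799870e-04]), 'wrist_force': array([ 0.05452859,  0.06348306, -0.04127098]), 'moment': array([-0.04316569, -0.03811074, -0.00794614]), 'grip_width': 0.09427345765739706}
scene dict_keys(['img', 'z_map', 'intrinsics', 'pose']) [[424.5179138    0.         272.91263134]
 [  0.         424.5179138  214.01061629]
 [  0.           0.           1.        ]] [[-0.52982272 -0.6088969   0.59036637  1.24350488]
 [ 0.84805767 -0.3727469   0.37664033  0.40836452]
 [-0.0092779   0.70021733  0.71386946  0.86997335]
 [ 0.          0.          0.          1.        ]]
top dict_keys(['img', 'z_map', 'intrinsics', 'pose']) [[443.92739323   0.         274.58010628]
 [  0.         443.92739323 209.71847118]
 [  0.           0.           1.        ]] [[-0.00514814  0.99695077 -0.07786302  0.5297232 ]
 [-0.99966559 -0.00710409 -0.02486435  0.00488257]
 [-0.02534168  0.07770898  0.99665396  1.17548469]
 [ 0.          0.          0.          1.        ]]
```

View pics/scene0.png

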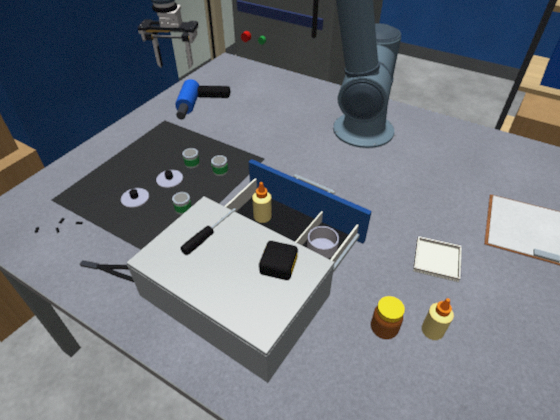

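View pics/top0.png

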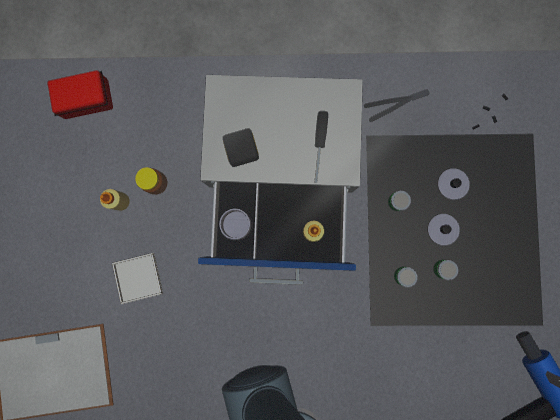

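The top view shows three tins at about (401,201), (406,277) and (447,270). The lids are at (454,184) and (444,229), the bottle at (314,231), the pot at (235,224), the tray at (137,278) and the handle at (276,281). Next I'll measure all of these.

```bash
cat > meas.py <<'E'
from h import *
def circ(c,u,v,r,h,tol=0.004):
    """centroid of depth points near height h within r px"""
    P=pts(c);m=np.abs(P[...,2]-h)<tol
    vv,uu=np.mgrid[0:m.shape[0],0:m.shape[1]]
    m&=((uu-u)**2+(vv-v)**2<r*r)
    q=P[m]
    if len(q)<5: return None
    (cx,cy),rr=cv2.minEnclosingCircle(q[:,:2].astype(np.float32))
    return q.mean(0).round(4),np.round([cx,cy,rr*2],4),len(q)
if __name__=='__main__':
    c=load('top');P=pts(c)
    for (u,v) in[(401,201),(406,277),(447,270)]: print('tin',circ(c,u,v,18,.045,.006))
    for (u,v) in[(454,184),(444,229)]: print('lid disc',circ(c,u,v,22,.012,.004),'knob',circ(c,u,v,22,.035,.006))
    print('bottle collar',circ(c,314,231,16,.118,.006),'noz',circ(c,314,231,16,.14,.006), 'sho',circ(c,314,231,16,.095,.006))
    print('pot',circ(c,235,224,22,.068,.005))
    print('tray',circ(c,137,278,40,.016,.003),circ(c,137,278,20,.004,.003))
    print('handle',circ(c,276,281,35,.094,.008))
    for p in[(204,262),(352,266),(205,183),(360,188),(207,77),(360,81),(314,220),(300,250),(276,250)]: print(p,P[p[1],p[0]].round(4))
    m=(abs(P[...,2]-.122)<.006); vv,uu=np.mgrid[0:420,0:560]; m&=(vv>250)&(vv<275)&(uu>190)&(uu<365)
    q=P[m];print('front',len(q),q.min(0),q.max(0),np.polyfit(q[:,1],q[:,0],1))
    m=(abs(P[...,2]-.130)<.005)&(vv<190)&(uu>190)&(uu<370);q=P[m]
    print('cab',cv2.minAreaRect(q[:,:2].astype(np.float32)))
E
python3 meas.py
```

```text
tin (array([ 0.6408, -0.2868,  0.0453]), array([ 0.6413, -0.2873,  0.0503]), 304)
tin (array([ 0.4477, -0.2976,  0.0451]), array([ 0.4478, -0.2981,  0.0503]), 312)
tin (array([ 0.4651, -0.3993,  0.0456]), array([ 0.4646, -0.3996,  0.0502]), 312)
lid disc (array([ 0.6857, -0.4325,  0.0122]), array([ 0.6856, -0.4293,  0.091 ]), 638) knob (array([ 0.6865, -0.4326,  0.0351]), array([ 0.6867, -0.4334,  0.0246]), 70)
lid disc (array([ 0.5673, -0.4026,  0.0121]), array([ 0.5727, -0.402 ,  0.0931]), 649) knob (array([ 0.5674, -0.4023,  0.0347]), array([ 0.568 , -0.4032,  0.024 ]), 73)
bottle collar (array([ 0.5631, -0.0612,  0.1184]), array([ 0.5635, -0.0615,  0.0296]), 85) noz (array([ 0.5633, -0.0611,  0.14  ]), array([ 0.5593, -0.0611,  0.0099]), 22) sho (array([ 0.5631, -0.0619,  0.097 ]), array([ 0.5633, -0.0619,  0.0496]), 159)
pot (array([0.5825, 0.1378, 0.0672]), array([0.5829, 0.1409, 0.091 ]), 161)
tray (array([0.4414, 0.3962, 0.0153]), array([0.4443, 0.3958, 0.1521]), 209) (array([0.4431, 0.3988, 0.0036]), array([0.4431, 0.3988, 0.1068]), 966)
handle (array([0.4486, 0.0314, 0.0956]), array([0.4501, 0.0302, 0.1299]), 328)
(204, 262) [0.4891 0.1986 0.1243]
(352, 266) [ 0.4782 -0.1498  0.1227]
(205, 183) [0.6841 0.2065 0.0758]
(360, 188) [ 6.778e-01 -1.929e-01 -1.000e-04]
(207, 77) [0.9363 0.1937 0.1291]
(360, 81) [ 0.9204 -0.1761  0.1302]
(314, 220) [ 0.5923 -0.0686  0.022 ]
(300, 250) [ 0.5149 -0.0316  0.0198]
(276, 250) [0.5152 0.0306 0.0198]
front 1067 [ 0.46860903 -0.15738444  0.11603558] [0.50077134 0.21444394 0.12671803] [0.04571442 0.48365589]
cab ((0.805392324924469, 0.013999968767166138), (0.38024523854255676, 0.26083776354789734), 87.39662170410156)
```

```bash
cat > go.py <<'E'
import sys
from h import *
from scipy.spatial.transform import Rotation as R
s=bot.read_state()
p=s['tool_pos'];r=R.from_quat(s['ee_rot'])
def delta(x,y,z,yawdeg):
    yaw=np.radians(yawdeg)
    t=R.from_matrix(np.array([[np.cos(yaw),np.sin(yaw),0],[np.sin(yaw),-np.cos(yaw),0],[0,0,-1]]))
    return np.r_[r.inv().apply(np.array([x,y,z])-p)*100,(r.inv()*t).as_rotvec(degrees=True)].round(2)
print('t',round(s['clock'],2),'pos',p.round(4),'F',s['wrist_force'].round(1),'w',round(s['grip_width'],4))
a=list(map(float,sys.argv[1:]))
for i in range(0,len(a),4): print(a[i:i+4],'->',list(map(float,delta(*a[i:i+4]))))
E
python3 go.py .5633 -.0613 .26 -2.6
python3 - <<'E'
from h import *
c=load('top');P=pts(c)
vv,uu=np.mgrid[0:420,0:560]
# driver / tape heights on cabinet
m=(P[...,2]>.136)&(vv<190)&(uu>190)&(uu<370);q=P[m];print(q[q[:,1]<0].min(0),q[q[:,1]<0].max(0),q[q[:,1]>0.0].min(0),q[q[:,1]>0].max(0))
for u,v in[(150,180),(112,199)]:print(P[v,u])
E
```

```text
t 0.1 pos [ 0.2749 -0.5885  0.2265] F [-0.2  0.5  1.3] w 0.0942
[0.5633, -0.0613, 0.26, -2.6] -> [48.44, -35.57, -3.28, -0.1, 0.01, 27.63]
[ 0.67352241 -0.16840136  0.13620009] [ 0.92553111 -0.01026054  0.16088718] [0.71403057 0.01926761 0.13604097] [0.90411284 0.15001042 0.17340566]
[0.69109786 0.34180885 0.0878459 ]
[0.6441432  0.43558722 0.08936327]
```

Call:
move_arm(series=[[2,-1.5,-0.3,0,0,2,100],[5,-3.7,-0.6,0,0,4,100],[8,-6,-1,0,0,6,100],[11,-8,-1.3,0,0,9,100],[14,-10.3,-1.6,0,0,11,100],[17,-12.5,-2,0,0,13,100],[20,-14.7,-2.3,0,0,15,100],[23,-17,-2.6,0,0,18,100],[26,-19,-3,0,0,21,100],[29,-21.3,-3.3,0,0,24,100]])

```text
clock: 0.93
tool_pos: [0.4481, -0.2717, 0.2604]
ee_rot: [1.0, 0.007, -0.0, -0.0]
wrist_force: [0.6, 0.1, -0.7]
grip_width: 0.0937
```

```bash
python3 go.py .5633 -.0613 .26 -2.6
```

```text
t 0.93 pos [ 0.4481 -0.2717  0.2604] F [ 0.6  0.1 -0.7] w 0.0937
[0.5633, -0.0613, 0.26, -2.6] -> [11.83, -20.86, 0.04, -0.0, 0.01, 3.45]
```

Call:
move_arm(series=[[2,-3.5,0,0,0,1,100],[4,-7,0,0,0,2,100],[6,-10.5,0,0,0,3,100],[8,-14,0,0,0,3.4,100],[10,-17.5,0,0,0,3.4,100],[11,-19.5,0,0,0,3.4,100],[11,-20,0,0,0,3.4,100],[11,-20,0,0,0,3.4,100]])

```text
clock: 1.6
tool_pos: [0.5539, -0.0701, 0.2599]
ee_rot: [1.0, -0.019, -0.001, -0.0]
wrist_force: [-0.2, -0.5, -0.5]
grip_width: 0.0938
```

```bash
python3 go.py .5633 -.0613 .123 -2.6;python3 go.py .5633 -.0613 .123 -2.6
```

```text
t 1.6 pos [ 0.5539 -0.0701  0.2599] F [-0.2 -0.5 -0.5] w 0.0938
[0.5633, -0.0613, 0.123, -2.6] -> [0.93, -0.91, 13.69, -0.01, 0.07, 0.39]
t 1.6 pos [ 0.5539 -0.0701  0.2599] F [-0.2 -0.5 -0.5] w 0.0938
[0.5633, -0.0613, 0.123, -2.6] -> [0.93, -0.91, 13.69, -0.01, 0.07, 0.39]
```

Call:
move_arm(series=[[0.9,-0.9,1,0,0,0.4,100],[0.9,-0.9,4,0,0,0.4,100],[0.9,-0.9,7,0,0,0.4,100],[0.9,-0.9,10,0,0,0.4,100],[0.9,-0.9,12,0,0,0.4,100],[0.9,-0.9,13.2,0,0,0.4,100],[0.9,-0.9,13.7,0,0,0.4,100],[0.9,-0.9,13.7,0,0,0.4,100],[0.9,-0.9,13.7,0,0,0.4,100]])

```text
clock: 2.35
tool_pos: [0.5641, -0.0636, 0.1247]
ee_rot: [1.0, -0.025, 0.001, 0.0]
wrist_force: [-0.1, -0.4, -0.4]
grip_width: 0.0944
```

```bash
python3 go.py .5633 -.0613 .123 -2.6; python3 -c "
from h import *
cap('scene','s1.png')"
```

```text
t 2.35 pos [ 0.5641 -0.0636  0.1247] F [-0.1 -0.4 -0.4] w 0.0944
[0.5633, -0.0613, 0.123, -2.6] -> [-0.09, -0.22, 0.17, 0.03, -0.11, -0.22]
```

View pics/s1.png

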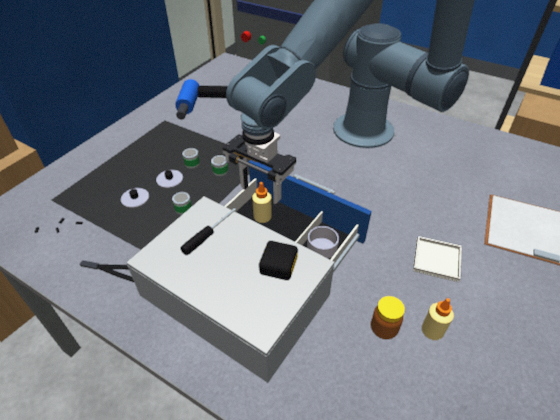

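The fingers straddle the bottle at (262,205). I'll close on the collar and lift.

Call:
move_arm(series=[[0,-0.2,0.1,0,0,0,60],[0,-0.2,0.1,0,0,0,40],[0,-0.2,0.1,0,0,0,25],[0,-0.2,0.1,0,0,0,20],[0,-0.2,0.1,0,0,0,20],[0,-0.2,0.1,0,0,0,10],[0,-0.2,0.1,0,0,0,10],[0,-0.2,0.1,0,0,0,10]], grip_force=20)

```text
clock: 3.07
tool_pos: [0.5635, -0.0607, 0.1224]
ee_rot: [1.0, -0.024, -0.0, -0.0]
wrist_force: [0.6, -0.7, 0.0]
grip_width: 0.0444
```

```bash
python3 go.py .5633 -.0613 .27 -2.6
```

```text
t 3.07 pos [ 0.5635 -0.0607  0.1224] F [ 0.6 -0.7  0. ] w 0.0444
[0.5633, -0.0613, 0.27, -2.6] -> [-0.02, 0.06, -14.76, -0.0, 0.0, -0.17]
```

Call:
move_arm(series=[[0,0,0,0,0,0,10],[0,0,0,0,0,0,10],[0,0,0,0,0,0,10],[0,0,0,0,0,0,10],[0,0,0,0,0,0,10],[0,0,0,0,0,0,10],[0,0,0,0,0,0,10]])

```text
clock: 3.65
tool_pos: [0.5642, -0.0609, 0.1239]
ee_rot: [1.0, -0.024, 0.001, 0.0]
wrist_force: [-2.0, -0.4, 6.5]
grip_width: 0.0293
```

Call:
move_arm(series=[[0,0,-0.5,0,0,0,10],[0,0,-1.5,0,0,0,10],[0,0,-3,0,0,0,10],[0,0,-5,0,0,0,10],[0,0,-7,0,0,0,10],[0,0,-9,0,0,0,10],[0,0,-11,0,0,0,10],[0,0,-13,0,0,0,10],[0,0,-14.5,0,0,0,10],[0,0,-15,0,0,0,10]])

```text
clock: 4.48
tool_pos: [0.5645, -0.061, 0.2759]
ee_rot: [1.0, -0.024, 0.002, 0.001]
wrist_force: [0.6, -0.4, -2.1]
grip_width: 0.0297
```

```bash
python3 go.py .4435 .398 .27 40; python3 -c "
from h import *
cap('scene','s2.png')"
```

```text
t 4.48 pos [ 0.5645 -0.061   0.2759] F [ 0.6 -0.4 -2.1] w 0.0297
[0.4435, 0.398, 0.27, 40.0] -> [-14.31, -45.26, 0.47, 0.17, -0.24, -42.77]
```

View pics/s2.png

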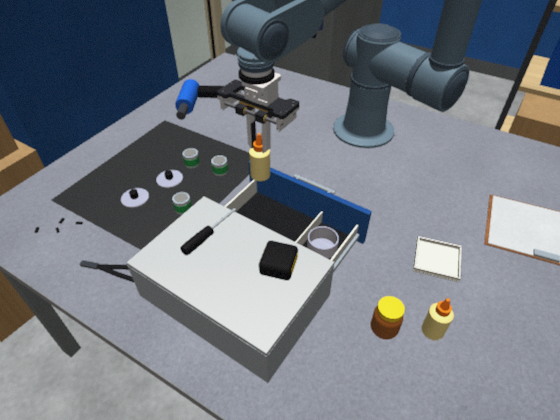

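The bottle is held upright at (260,160), clear of the panel. Now carrying it to the tray.

Call:
move_arm(series=[[-0.5,-1.5,0,0,0,0,10],[-1.2,-4,0,0,0,0,10],[-2.2,-7,0,0,0,0,10],[-3.2,-10,0,0,0,0,10],[-4.1,-13,0,0,0,0,10],[-5.1,-16,0,0,0,0,10],[-6,-19,0,0,0,0,10],[-7,-22,0,0,0,0,10],[-7.9,-25,0,0,0,0,10],[-8.9,-28,0,0,0,0,10]])

```text
clock: 5.37
tool_pos: [0.4861, 0.2251, 0.2706]
ee_rot: [1.0, -0.024, -0.002, 0.0]
wrist_force: [1.1, 0.3, -1.4]
grip_width: 0.0296
```

Call:
move_arm(series=[[-0.9,-3,0,0,0,0,10],[-1.9,-6,0,0,0,0,10],[-2.8,-9,0,0,0,0,10],[-3.7,-12,0,0,0,0,10],[-4.4,-14.5,0,0,0,0,10],[-5,-16.2,0,0,0,0,10],[-5.4,-17.3,0,0,0,0,10],[-5.4,-17.3,0,0,0,0,10],[-5.4,-17.3,0,0,0,0,10],[-5.4,-17.3,0,0,0,0,10]])

```text
clock: 6.2
tool_pos: [0.4426, 0.3978, 0.2719]
ee_rot: [1.0, -0.025, -0.0, 0.0]
wrist_force: [-1.0, -0.9, -1.7]
grip_width: 0.0299
```

```bash
python3 go.py .4435 .398 .109 -2.6; python3 -c "
from h import *
c=cap('scene','s3.png');cap('top','t3.png')"
```

```text
t 6.2 pos [0.4426 0.3978 0.2719] F [-1.  -0.9 -1.7] w 0.0299
[0.4435, 0.398, 0.109, -2.6] -> [0.1, -0.04, 16.29, 0.05, 0.04, -0.22]
```

View pics/s3.png

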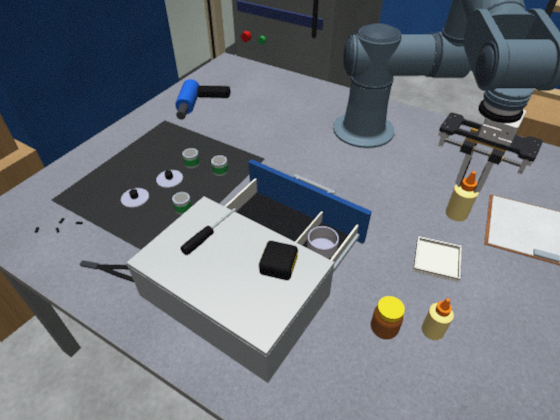

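Call:
move_arm(series=[[0,0,1,0,0,0,10],[0,0,3,0,0,0,10],[0,0,5.5,0,0,0,10],[0,0,8,0,0,0,10],[0,0,10.5,0,0,0,10],[0,0,12.7,0,0,0,10],[0,0,14.3,0,0,0,10],[0,0,15.4,0,0,0,10],[0,0,16,0,0,0,10],[0,0,16,0,0,0,10]])

```text
clock: 7.13
tool_pos: [0.4421, 0.3979, 0.111]
ee_rot: [1.0, -0.025, -0.001, 0.001]
wrist_force: [-0.7, -0.7, -1.9]
grip_width: 0.0296
```

Call:
move_arm(series=[[0,0,0.1,0,0,0,10],[0,0,0.2,0,0,0,10],[0,0,0.3,0,0,0,10],[0,0,0.3,0,0,0,10]])

```text
clock: 7.47
tool_pos: [0.443, 0.3989, 0.1102]
ee_rot: [1.0, -0.024, 0.001, -0.0]
wrist_force: [0.2, 0.2, -1.8]
grip_width: 0.0294
```

```bash
python3 go.py .4435 .398 .107 -2.6; python3 -c "
from h import *
c=cap('scene','s4.png');cap('top','t4.png')
cv2.imwrite('pics/s4c.png',cv2.resize(c['img'][180:360,340:560,::-1],None,fx=3,fy=3))"
```

```text
t 7.47 pos [0.443  0.3989 0.1102] F [ 0.2  0.2 -1.8] w 0.0294
[0.4435, 0.398, 0.107, -2.6] -> [0.05, 0.09, 0.32, -0.04, -0.06, -0.17]
```

View pics/s4c.png

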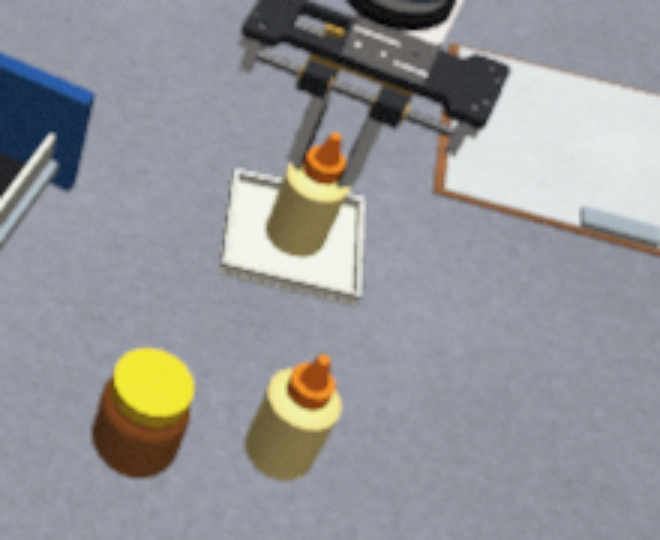

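The bottle is over the tray centre and hasn't touched down yet. I'll lower it in small steps until the force shows contact.

Call:
move_arm(series=[[0,0,0.1,0,0,0,10],[0,0,0.2,0,0,0,10],[0,0,0.2,0,0,0,10],[0,0,0.2,0,0,0,10]])

```text
clock: 7.9
tool_pos: [0.4429, 0.3989, 0.1081]
ee_rot: [1.0, -0.024, 0.0, -0.0]
wrist_force: [-0.6, -0.7, 3.2]
grip_width: 0.0297
```

Call:
move_arm(series=[[0,0,0.1,0,0,0,10],[0,0,0.15,0,0,0,10],[0,0,0.2,0,0,0,10],[0,0,0.2,0,0,0,10]])

```text
clock: 8.23
tool_pos: [0.4435, 0.3991, 0.1082]
ee_rot: [1.0, -0.024, 0.001, -0.0]
wrist_force: [-3.9, -3.4, 13.2]
grip_width: 0.0295
```

Contact. I'll back off a little, release slowly and rise.

Call:
move_arm(series=[[0,0,-0.1,0,0,0,10],[0,0,-0.15,0,0,0,10],[0,0,-0.15,0,0,0,36],[0,0,-0.15,0,0,0,40],[0,0,-0.15,0,0,0,45],[0,0,-0.15,0,0,0,50],[0,0,-0.15,0,0,0,55],[0,0,-0.15,0,0,0,60],[0,0,-0.15,0,0,0,60],[0,0,-0.15,0,0,0,60]])

```text
clock: 9.07
tool_pos: [0.4426, 0.3986, 0.1069]
ee_rot: [1.0, -0.024, -0.0, 0.0]
wrist_force: [0.7, 0.1, 0.2]
grip_width: 0.0565
```

Call:
move_arm(series=[[0,0,-0.5,0,0,0,70],[0,0,-2,0,0,0,80],[0,0,-4,0,0,0,100],[0,0,-7,0,0,0,100],[0,0,-10,0,0,0,100],[0,0,-13,0,0,0,100],[0,0,-15,0,0,0,100],[0,0,-15,0,0,0,100]])

```text
clock: 9.73
tool_pos: [0.4448, 0.4001, 0.2635]
ee_rot: [1.0, -0.024, 0.004, -0.003]
wrist_force: [1.2, -0.8, 0.1]
grip_width: 0.0935
```

```bash
python3 go.py .5675 -.4025 .24 -2.6
python3 - <<'E'
from meas import *
c=cap('scene','s5.png');t=cap('top','t5.png')
for (u,v) in[(401,201),(406,277),(447,270)]: print('tin',circ(t,u,v,18,.045,.006))
print(circ(t,444,229,22,.035,.006))
cv2.imwrite('pics/s5c.png',cv2.resize(c['img'][180:360,340:560,::-1],None,fx=3,fy=3))
E
```

```text
t 9.73 pos [0.4448 0.4001 0.2635] F [ 1.2 -0.8  0.1] w 0.0935
[0.5675, -0.4025, 0.24, -2.6] -> [16.1, 79.59, 2.02, -0.34, -0.51, -0.16]
tin (array([ 0.6409, -0.287 ,  0.0452]), array([ 0.6411, -0.2872,  0.0501]), 299)
tin (array([ 0.4624, -0.3145,  0.0453]), array([ 0.4633, -0.3161,  0.0486]), 273)
tin (array([ 0.4652, -0.3995,  0.0456]), array([ 0.4656, -0.4001,  0.0507]), 314)
(array([ 0.5673, -0.4024,  0.0344]), array([ 0.568 , -0.4025,  0.0245]), 72)
```

View pics/s5c.png

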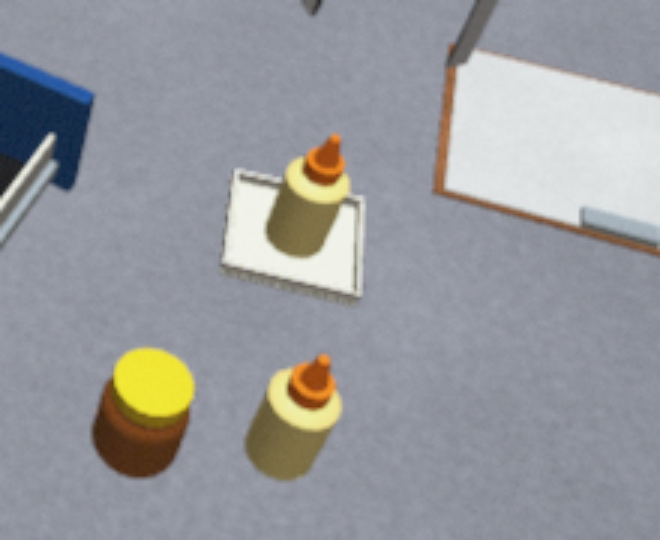

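View pics/t5.png

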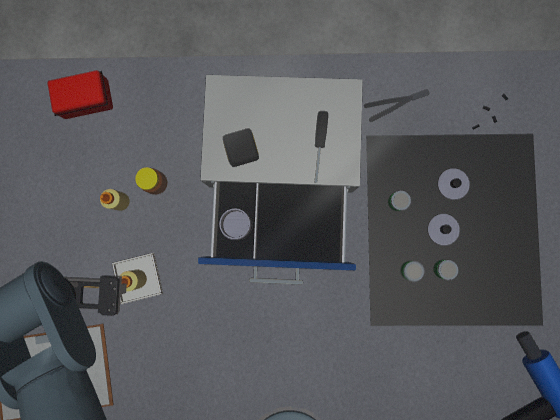

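The bottle stands upright in the tray. Tin2 has been knocked to (.463,-.315) and the lid hasn't moved. Next I'll go to the lid and measure the pot rim more carefully.

```bash
cat > pot.py <<'E'
from h import *
for n in('top','scene'):
    c=load(n);P=pts(c)
    d0=np.hypot(P[...,0]-.5825,P[...,1]-.1395)
    m=(abs(P[...,2]-.068)<.004)&(d0<.046)&(d0>.028)
    q=P[m][:,:2]
    x,y=.5825,.1395
    A=np.c_[2*q,np.ones(len(q))];s=np.linalg.lstsq(A,(q**2).sum(1),rcond=None)[0]
    print(n,len(q),s[:2],'r',np.sqrt(s[2]+s[0]**2+s[1]**2),'mean',q.mean(0),q.min(0),q.max(0))
    # inner wall / contour by brightness
c=load('top');g=cv2.cvtColor(c['img'],cv2.COLOR_RGB2GRAY)
cv2.imwrite('pics/potc.png',cv2.resize(c['img'][195:255,205:265,::-1],None,fx=8,fy=8,interpolation=0))
E
python3 pot.py
```

```text
top 142 [0.58287505 0.1347309 ] r 0.03714819855737327 mean [0.58369373 0.13426938] [0.54609025 0.09651779] [0.62140697 0.18505429]
scene 150 [0.58590689 0.13600694] r 0.0371286861159304 mean [0.58635526 0.13510991] [0.54634815 0.09718207] [0.62433734 0.18511696]
```

View pics/potc.png

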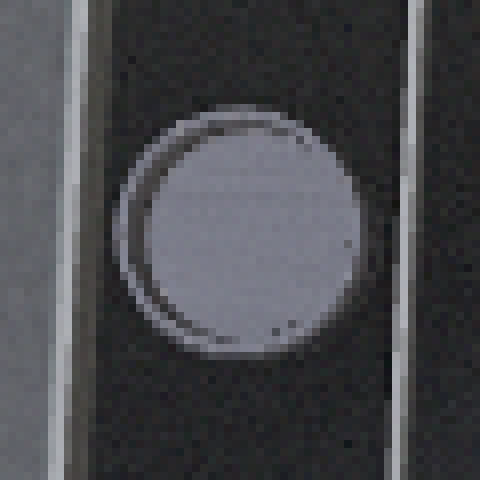

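Call:
move_arm(series=[[0.5,2,0,0,0,0,80],[1.2,6,0,0,0,0,70],[2,10,0,0,0,0,60],[2.8,14,0,0,0,0,60],[3.6,18,0,0,0,0,60],[4.4,22,0,0,0,0,60],[5.2,26,0,0,0,0,60],[6,30,0,0,0,0,60],[6.8,34,0,0,0,0,60],[7.6,38,0,0,0,0,60]])

```text
clock: 10.67
tool_pos: [0.4988, 0.0137, 0.2546]
ee_rot: [1.0, -0.024, -0.002, -0.0]
wrist_force: [1.1, 0.5, 0.0]
grip_width: 0.0565
```

```bash
python3 go.py .5675 -.4025 .24 -2.6
```

```text
t 10.67 pos [0.4988 0.0137 0.2546] F [1.1 0.5 0. ] w 0.0565
[0.5675, -0.4025, 0.24, -2.6] -> [8.88, 41.24, 1.41, -0.04, 0.21, -0.18]
```

Call:
move_arm(series=[[0.8,4,0,0,0,0,60],[1.6,8,0,0,0,0,60],[2.5,12,0,0,0,0,60],[3.4,16,0,0,0,0,60],[4.2,20,0,0,0,0,60],[5.1,24,0,0,0,0,60],[5.9,28,0.3,0,0,0,60],[6.8,32,0.6,0,0,0,60],[7.5,35.5,1,0,0,0,60],[8,37.5,1.4,0,0,0,60]])

```text
clock: 11.5
tool_pos: [0.5606, -0.3661, 0.2395]
ee_rot: [1.0, -0.026, -0.002, -0.001]
wrist_force: [0.5, -0.6, 1.1]
grip_width: 0.0563
```

```bash
python3 go.py .5677 -.4027 .14 -2.6;  python3 - <<'E'
from h import *
c=load('top')
print(ray(c,234.2,223.2,.068))
for n in('top','scene'):
    c=load(n);P=pts(c)
    x,y=.583,.1345
    for k in range(4):
        d0=np.hypot(P[...,0]-x,P[...,1]-y)
        m=(abs(P[...,2]-.068)<.003)&(d0<.0415)&(d0>.032)
        q=P[m][:,:2]
        A=np.c_[2*q,np.ones(len(q))];s=np.linalg.lstsq(A,(q**2).sum(1),rcond=None)[0];x,y=s[:2]
    print(n,len(q),x,y,'r',np.sqrt(s[2]+x*x+y*y))
E
```

```text
t 11.5 pos [ 0.5606 -0.3661  0.2395] F [ 0.5 -0.6  1.1] w 0.0563
[0.5677, -0.4027, 0.14, -2.6] -> [0.93, 3.64, 9.94, -0.12, 0.19, -0.33]
[0.58311927 0.13378693 0.068     ]
top 124 0.5829642206434749 0.1338289697805169 r 0.0367581132280072
scene 124 0.5858606647624747 0.13496091575181016 r 0.03668097012636841
```

Call:
move_arm(series=[[0.4,1.5,1,0,0,0,60],[0.8,3,3,0,0,0,60],[0.9,3.6,6,0,0,0,60],[0.9,3.6,8.5,0,0,0,60],[0.9,3.6,10,0,0,0,60],[0.9,3.6,10,0,0,0,60],[0.9,3.6,10,0,0,0,60]])

```text
clock: 12.08
tool_pos: [0.5685, -0.3985, 0.1412]
ee_rot: [1.0, -0.024, -0.001, -0.001]
wrist_force: [0.2, -0.0, 0.5]
grip_width: 0.0564
```

```bash
python3 go.py .5677 -.4027 .036 -2.6;  python3 - <<'E'
from h import *
c=cap('scene','s6.png')
for n in('top','scene'):
    c=load(n);P=pts(c)
    m=(abs(P[...,2]-.035)<.004)&(np.hypot(P[...,0]-.5677,P[...,1]+.4027)<.02);print(n,P[m].mean(0),m.sum())
E
```

```text
t 12.08 pos [ 0.5685 -0.3985  0.1412] F [ 0.2 -0.   0.5] w 0.0564
[0.5677, -0.4027, 0.036, -2.6] -> [-0.03, 0.45, 10.52, -0.13, 0.14, -0.16]
top [ 0.56706709 -0.40303377  0.03474089] 65
scene [ 0.57078887 -0.40075112  0.03377653] 30
```

View pics/s6.png

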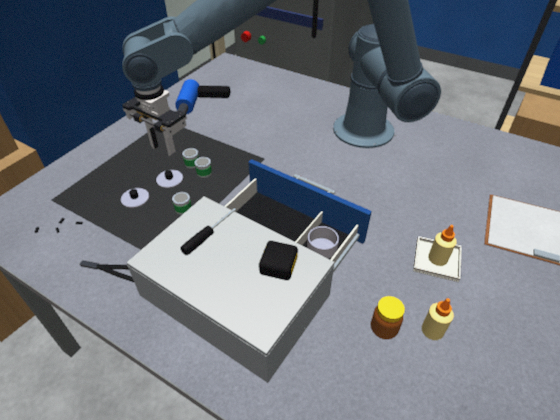

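Call:
move_arm(series=[[0,0.3,1,0,0,0,60],[0,0.4,3,0,0,0,60],[0,0.4,5.5,0,0,0,60],[0,0.4,8,0,0,0,55],[0,0.4,9.5,0,0,0,50],[0,0.4,10.2,0,0,0,45],[0,0.4,10.3,0,0,0,45],[0,0.4,10.3,0,0,0,45]])

```text
clock: 12.8
tool_pos: [0.5695, -0.4039, 0.0409]
ee_rot: [1.0, -0.024, 0.001, 0.001]
wrist_force: [0.6, -0.4, 0.4]
grip_width: 0.0424
```

```bash
python3 go.py .5675 -.4027 .036 -2.6
```

```text
t 12.8 pos [ 0.5695 -0.4039  0.0409] F [ 0.6 -0.4  0.4] w 0.0424
[0.5675, -0.4027, 0.036, -2.6] -> [-0.21, -0.11, 0.49, 0.06, -0.06, -0.17]
```

Call:
move_arm(series=[[-0.1,0,0.2,0,0,0,40],[-0.1,0,0.4,0,0,0,30],[-0.1,0,0.4,0,0,0,15],[-0.1,0,0.4,0,0,0,5],[-0.1,0,0.4,0,0,0,5],[-0.1,0,0.4,0,0,0,5],[-0.1,0,0.4,0,0,0,5],[-0.1,0,0.4,0,0,0,5]], grip_force=25)

```text
clock: 13.47
tool_pos: [0.5683, -0.4035, 0.0367]
ee_rot: [1.0, -0.024, 0.0, 0.0]
wrist_force: [-0.4, 1.4, 4.8]
grip_width: 0.0231
```

```bash
python3 go.py .5675 -.4027 .24 -2.6
```

```text
t 13.47 pos [ 0.5683 -0.4035  0.0367] F [-0.4  1.4  4.8] w 0.0231
[0.5675, -0.4027, 0.24, -2.6] -> [-0.07, -0.07, -20.33, 0.02, -0.03, -0.17]
```

Call:
move_arm(series=[[0,0,-0.5,0,0,0,5],[0,0,-2,0,0,0,5],[0,0,-4,0,0,0,5],[0,0,-6.5,0,0,0,5],[0,0,-9,0,0,0,5],[0,0,-11.5,0,0,0,5],[0,0,-14,0,0,0,5],[0,0,-16.5,0,0,0,5],[0,0,-17.5,0,0,0,5],[0,0,-17.5,0,0,0,5]])

```text
clock: 14.3
tool_pos: [0.5692, -0.4046, 0.2153]
ee_rot: [1.0, -0.024, 0.003, 0.002]
wrist_force: [0.2, -0.4, -0.6]
grip_width: 0.0228
```

```bash
python3 go.py .5838 .134 .2 -2.6
python3 - <<'E'
from h import *
c=cap('scene','s7.png')
cv2.imwrite('pics/s7c.png',cv2.resize(c['img'][20:220,80:330,::-1],None,fx=3,fy=3))
E
```

```text
t 14.3 pos [ 0.5692 -0.4046  0.2153] F [ 0.2 -0.4 -0.6] w 0.0228
[0.5838, 0.134, 0.2, -2.6] -> [-1.15, -53.87, 1.27, 0.27, -0.3, -0.17]
```

View pics/s7c.png

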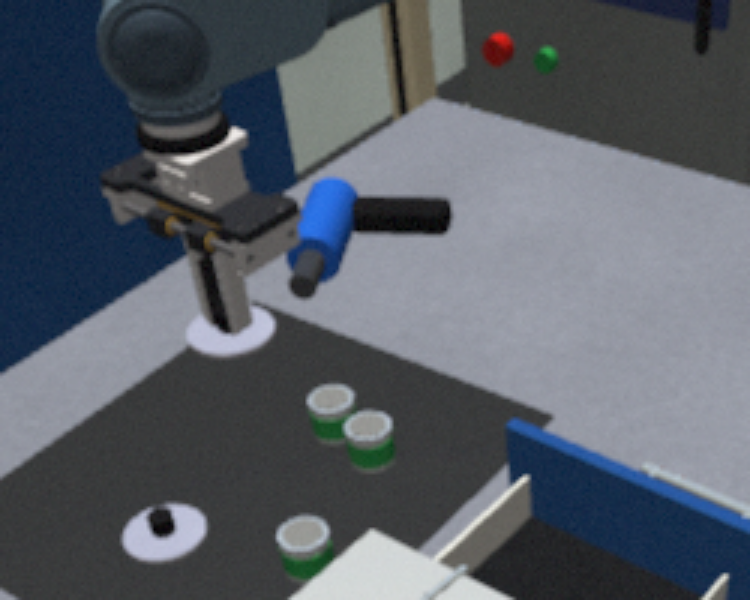

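The lid is held level at (230,330) in the crop. Carrying it to the pot.

Call:
move_arm(series=[[0,-1.5,0,0,0,0,5],[-0.1,-4.5,0,0,0,0,5],[-0.2,-8,0,0,0,0,5],[-0.3,-11.5,0,0,0,0,5],[-0.3,-15,0,0,0,0,5],[-0.4,-18.5,0,0,0,0,5],[-0.5,-22,0,0,0,0,5],[-0.5,-25.5,0,0,0,0,5],[-0.6,-29,0,0,0,0,5],[-0.7,-32.5,0,0,0,0,5]])

```text
clock: 15.18
tool_pos: [0.5747, -0.0753, 0.2082]
ee_rot: [1.0, -0.024, -0.002, -0.001]
wrist_force: [0.2, 0.3, -1.7]
grip_width: 0.0231
```

Call:
move_arm(series=[[-0.1,-3,0.2,0,0,0,5],[-0.1,-6.5,0.4,0,0,0,5],[-0.2,-10,0.6,0,0,0,5],[-0.3,-13.5,0.8,0,0,0,5],[-0.3,-16.5,1,0,0,0,5],[-0.3,-18.5,1.3,0,0,0,5],[-0.4,-19.7,1.3,0,0,0,5],[-0.4,-20,1.3,0,0,0,5],[-0.4,-20,1.3,0,0,0,5]])

```text
clock: 15.93
tool_pos: [0.5814, 0.1221, 0.1967]
ee_rot: [1.0, -0.024, -0.001, 0.0]
wrist_force: [0.0, -0.0, -1.5]
grip_width: 0.0232
```

```bash
python3 go.py .584 .134 .12 -2.6
python3 - <<'E'
from h import *
c=cap('top','t8.png');P=pts(c);s=bot.read_state()
cv2.imwrite('pics/t8c.png',cv2.resize(c['img'][160:300,160:320,::-1],None,fx=4,fy=4))
h=s['tool_pos'][2]-.0297+.005
print(h)
m=(abs(P[...,2]-h)<.004)&(np.hypot(P[...,0]-.584,P[...,1]-.134)<.07)
q=P[m];print(len(q),q.min(0),q.max(0),q.mean(0),cv2.minEnclosingCircle(q[:,:2].astype(np.float32)))
E
```

```text
t 15.93 pos [0.5814 0.1221 0.1967] F [ 0.  -0.  -1.5] w 0.0232
[0.584, 0.134, 0.12, -2.6] -> [0.22, -1.21, 7.67, 0.02, 0.13, -0.1]
0.17247525956004045
33 [0.5400701 0.1196657 0.1685257] [0.5470135  0.14278717 0.17558173] [0.54430954 0.1290782  0.1714894 ] ((0.5435417890548706, 0.13123849034309387), 0.012159227393567562)
```

View pics/t8c.png

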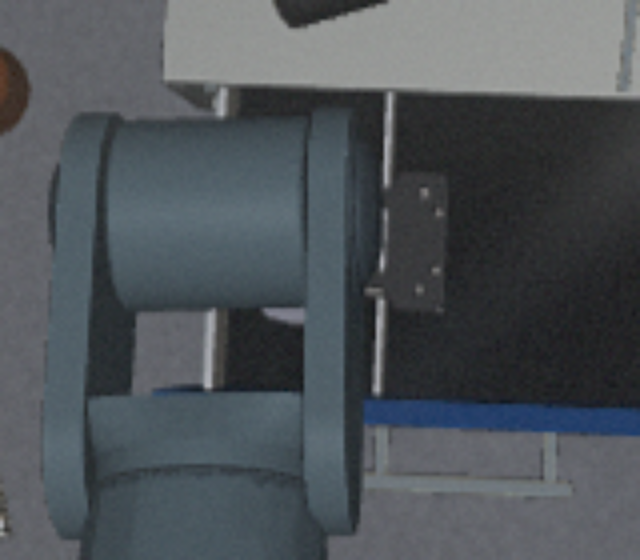

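Call:
move_arm(series=[[0.1,-0.6,1,0,0,0,5],[0.2,-1.2,2.5,0,0,0,5],[0.2,-1.2,4,0,0,0,5],[0.2,-1.2,5.5,0,0,0,5],[0.2,-1.2,7,0,0,0,5],[0.2,-1.2,8,0,0,0,5],[0.2,-1.2,8,0,0,0,5],[0.2,-1.2,8,0,0,0,5]])

```text
clock: 16.65
tool_pos: [0.5847, 0.1329, 0.1173]
ee_rot: [1.0, -0.025, -0.001, 0.0]
wrist_force: [0.6, -0.5, -0.6]
grip_width: 0.0234
```

```bash
python3 go.py .584 .1335 .105 -2.6
python3 - <<'E'
from h import *
c=cap('scene','s9.png');P=pts(c);s=bot.read_state()
cv2.imwrite('pics/s9c.png',cv2.resize(c['img'][160:300,230:400,::-1],None,fx=4,fy=4))
h=s['tool_pos'][2]-.0297+.005
print(h)
m=(abs(P[...,2]-h)<.004)&(np.hypot(P[...,0]-.584,P[...,1]-.134)<.05)
q=P[m][:,:2];print(len(q),q.min(0),q.max(0),cv2.minEnclosingCircle(q.astype(np.float32)))
hull=cv2.convexHull(q.astype(np.float32))[:,0].astype(float)
A=np.c_[2*hull,np.ones(len(hull))];t=np.linalg.lstsq(A,(hull**2).sum(1),rcond=None)[0];print(t[:2],np.sqrt(t[2]+t[0]**2+t[1]**2))
n=np.linalg.lstsq(np.c_[P[m][:,:2],np.ones(m.sum())],P[m][:,2],rcond=None)[0];print('tilt',n)
E
```

```text
t 16.65 pos [0.5847 0.1329 0.1173] F [ 0.6 -0.5 -0.6] w 0.0234
[0.584, 0.1335, 0.105, -2.6] -> [-0.07, -0.06, 1.23, 0.01, 0.07, -0.23]
0.09365297819378252
408 [0.54674054 0.09222633] [0.6273889  0.17270418] ((0.5860987901687622, 0.1329025775194168), 0.04241367056965828)
[0.58596319 0.13230289] 0.040791248956186035
tilt [0.00139353 0.00083342 0.09132075]
```

View pics/s9c.png

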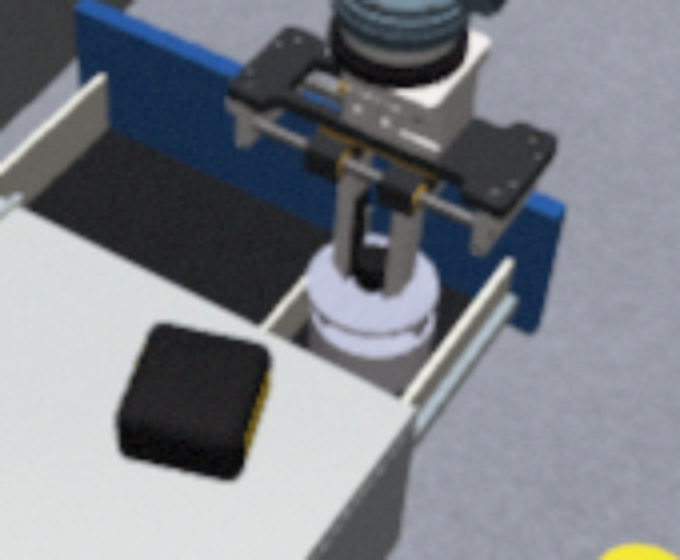

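By the scene camera the lid is about 2 mm short in y. I'll split the difference with the top view and lower it.

Call:
move_arm(series=[[0,-0.1,0.3,0,0,0,5],[0,-0.15,0.6,0,0,0,5],[0,-0.15,0.9,0,0,0,5],[0,-0.15,1.1,0,0,0,5],[0,-0.15,1.3,0,0,0,5],[0,-0.15,1.4,0,0,0,5],[0,-0.15,1.4,0,0,0,5]])

```text
clock: 17.28
tool_pos: [0.5848, 0.1349, 0.1036]
ee_rot: [1.0, -0.024, -0.0, 0.0]
wrist_force: [-0.7, 1.1, -2.3]
grip_width: 0.0231
```

Call:
move_arm(series=[[0,0,0.1,0,0,0,5],[0,0,0.2,0,0,0,5],[0,0,0.3,0,0,0,5],[0,0,0.4,0,0,0,5],[0,0,0.4,0,0,0,5]])

```text
clock: 17.7
tool_pos: [0.5849, 0.1349, 0.0997]
ee_rot: [1.0, -0.024, -0.0, 0.0]
wrist_force: [0.1, 0.9, -1.1]
grip_width: 0.0233
```

Call:
move_arm(series=[[0,0,0.1,0,0,0,5],[0,0,0.2,0,0,0,5],[0,0,0.25,0,0,0,5],[0,0,0.25,0,0,0,5],[0,0,0.25,0,0,0,5]])

```text
clock: 18.12
tool_pos: [0.5851, 0.1349, 0.0976]
ee_rot: [1.0, -0.024, 0.0, 0.0]
wrist_force: [-1.2, -0.3, 0.3]
grip_width: 0.0229
```

Underside at about .068 with contact beginning, so it's seated. Releasing.

Call:
move_arm(series=[[0,0,0,0,0,0,28],[0,0,0,0,0,0,32],[0,0,0,0,0,0,38],[0,0,0,0,0,0,44],[0,0,0,0,0,0,50],[0,0,0,0,0,0,55],[0,0,0,0,0,0,55]])

```text
clock: 18.7
tool_pos: [0.585, 0.1349, 0.0975]
ee_rot: [1.0, -0.024, 0.0, -0.0]
wrist_force: [-0.5, -0.3, 0.8]
grip_width: 0.051
```

Call:
move_arm(series=[[0,0,-0.5,0,0,0,60],[0,0,-2,0,0,0,60],[0,0,-5,0,0,0,65],[0,0,-8,0,0,0,70],[0,0,-11,0,0,0,75],[0,0,-13,0,0,0,75],[0,0,-13,0,0,0,75]])

```text
clock: 19.28
tool_pos: [0.5879, 0.1351, 0.2339]
ee_rot: [1.0, -0.024, 0.005, -0.0]
wrist_force: [0.5, -0.2, 1.0]
grip_width: 0.0701
```

```bash
python3 go.py .641 -.287 .23 -2.6
python3 - <<'E'
from h import *
c=cap('scene','s10.png');P=pts(c)
cv2.imwrite('pics/s10c.png',cv2.resize(c['img'][160:300,230:400,::-1],None,fx=4,fy=4))
m=(abs(P[...,2]-.073)<.004)&(np.hypot(P[...,0]-.584,P[...,1]-.134)<.045)
print('disc',m.sum(),P[m].mean(0),np.linalg.lstsq(np.c_[P[m][:,:2]-[.585,.134],np.ones(m.sum())],P[m][:,2],rcond=None)[0])
E
```

```text
t 19.28 pos [0.5879 0.1351 0.2339] F [ 0.5 -0.2  1. ] w 0.0701
[0.641, -0.287, 0.23, -2.6] -> [7.34, 41.91, 0.43, -0.05, -0.6, -0.17]
disc 536 [0.58981367 0.13616054 0.07223513] [0.00270844 0.00050449 0.072221  ]
```

View pics/s10c.png

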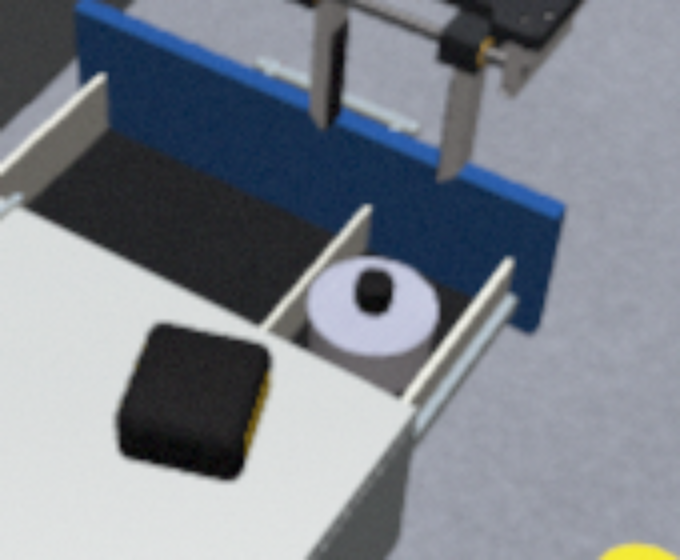

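The lid is seated and level, with the disc top at .072. Now the tins; first I'll compute the bay extents from the top image.

```bash
cat > bay.py <<'E'
from h import *
C=np.array([.8054,.014]);a=-.0455;ex=np.array([np.cos(a),np.sin(a)]);ey=np.array([-np.sin(a),np.cos(a)])
def tocab(p): d=np.asarray(p)[...,:2]-C; return np.stack([d@ex,d@ey],-1)
def toworld(x,y): return C+x*ex+y*ey
E
python3 - <<'E'
from bay import *
c=load('top');P=pts(cap('top','t11.png'));c=load('top')
q=tocab(P);z=P[...,2]
f=(abs(z-.02)<.003)&(q[...,0]<-.14)&(q[...,0]>-.32)&(q[...,1]<.07)&(q[...,1]>-.19)
print('floor',q[f].min(0),q[f].max(0))
m=(abs(z-.07)<.004)&(q[...,0]<-.15)&(q[...,0]>-.30)&(abs(q[...,1])<.2)
print('wall y',np.unique((q[m][:,1]*500).round()/500,return_counts=True))
m=(abs(z-.06)<.003)&(q[...,0]<-.15)&(q[...,0]>-.30)&(abs(q[...,1])<.08);print('div',q[m][:,1].mean())
print('panel',[ (q[(abs(z-.122)<.004)&(q[...,0]<-.2)&(abs(q[...,1])<.15)][:,0]).__getattribute__(k)() for k in('min','max','mean')])
for p in[(-.27,-.115),(-.27,.005),(-.205,-.05)]: print(p,toworld(*p))
E
```

```text
floor [-0.3125968  -0.16069708] [-0.14000161  0.06991408]
wall y (array([-0.166, -0.164, -0.162, -0.16 ,  0.084,  0.086,  0.088,  0.134,
        0.136,  0.16 ,  0.162,  0.164]), array([ 6, 40, 48, 37,  1,  2,  2,  1,  1, 11, 15, 11]))
div 0.057559340376235724
panel [np.float64(-0.3284340850405486), np.float64(-0.31240321077493344), np.float64(-0.3203439780078794)]
(-0.27, -0.115) [ 0.53044874 -0.08860022]
(-0.27, 0.005) [0.53590686 0.03127559]
(-0.205, -0.05) [ 0.59833795 -0.02662397]
```

Call:
move_arm(series=[[0.4,2,0,0,0,0,75],[1,5.5,0,0,0,0,75],[1.7,9.5,0,0,0,0,75],[2.4,13.5,0,0,0,0,75],[3.1,17.5,0,0,0,0,75],[3.8,21.5,0,0,0,0,75],[4.5,25.5,0,0,0,0,75],[5.2,29.5,0,0,0,0,75],[5.9,33.5,0,0,0,0,75],[6.5,37,0,0,0,0,75]])

```text
clock: 20.22
tool_pos: [0.6308, -0.2398, 0.2244]
ee_rot: [1.0, -0.025, -0.002, -0.001]
wrist_force: [0.2, -0.4, -0.2]
grip_width: 0.0707
```

```bash
python3 go.py .641 -.287 .12 -2.6
```

```text
t 20.22 pos [ 0.6308 -0.2398  0.2244] F [ 0.2 -0.4 -0.2] w 0.0707
[0.641, -0.287, 0.12, -2.6] -> [1.29, 4.68, 10.43, -0.11, 0.22, -0.23]
```

Call:
move_arm(series=[[0.6,2,0.5,0,0,0,75],[1.2,4,3,0,0,0,75],[1.2,4.3,6,0,0,0,75],[1.2,4.3,9,0,0,0,75],[1.2,4.3,11,0,0,0,75],[1.2,4.3,12,0,0,0,75],[1.2,4.3,12,0,0,0,75]])

```text
clock: 20.8
tool_pos: [0.6392, -0.2796, 0.102]
ee_rot: [1.0, -0.024, -0.004, -0.002]
wrist_force: [-0.2, 0.6, -0.0]
grip_width: 0.0704
```

```bash
python3 go.py .641 -.287 .038 -2.6;python3 - <<'E'
from meas import *
c=cap('scene','s12.png');P=pts(c)
m=(abs(P[...,2]-.045)<.004)&(np.hypot(P[...,0]-.643,P[...,1]+.286)<.04);print(P[m].mean(0),m.sum())
cv2.imwrite('pics/s12c.png',cv2.resize(c['img'][60:240,80:280,::-1],None,fx=3,fy=3))
E
```

```text
t 20.8 pos [ 0.6392 -0.2796  0.102 ] F [-0.2  0.6 -0. ] w 0.0704
[0.641, -0.287, 0.038, -2.6] -> [0.26, 0.76, 6.4, -0.26, 0.44, -0.18]
[ 0.64541353 -0.28527887  0.04385695] 160
```

View pics/s12c.png

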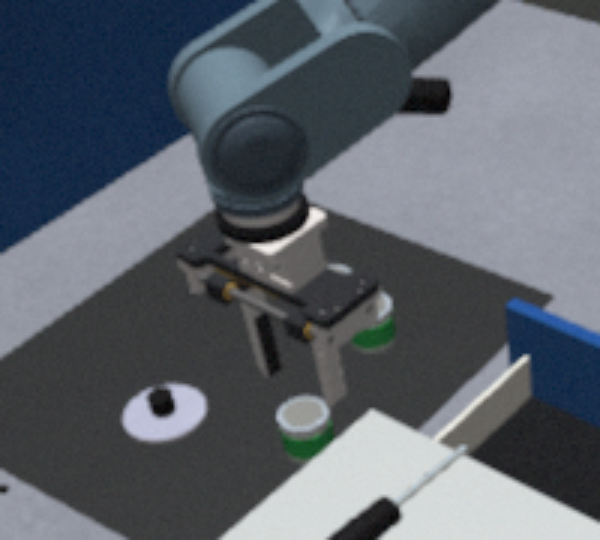

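Call:
move_arm(series=[[0.2,0.6,0,0,0,0,75],[0.2,0.6,0.5,0,0,0,75],[0.2,0.6,2,0,0,0,75],[0.2,0.6,4,0,0,0,75],[0.2,0.6,5.5,0,0,0,75],[0.2,0.6,6.2,0,0,0,75],[0.2,0.6,6.2,0,0,0,75],[0.2,0.6,6.2,0,0,0,75]])

```text
clock: 21.52
tool_pos: [0.6436, -0.2873, 0.0451]
ee_rot: [1.0, -0.024, -0.0, -0.0]
wrist_force: [-0.1, -0.7, -0.9]
grip_width: 0.0704
```

Call:
move_arm(series=[[0,0,0,0,0,0,65],[0,0,0,0,0,0,55],[0,0,0,0,0,0,50],[0,0,0,0,0,0,30],[0,0,0,0,0,0,30],[0,0,0,0,0,0,30],[0,0,0,0,0,0,30]], grip_force=20)

```text
clock: 22.1
tool_pos: [0.6441, -0.2875, 0.0464]
ee_rot: [1.0, -0.024, 0.001, 0.0]
wrist_force: [-1.2, 1.6, 4.6]
grip_width: 0.0477
```

```bash
python3 -c "
from bay import *
for p in[(-.27,-.107),(-.27,.003),(-.2,-.052)]: print(p,toworld(*p).round(4))"; python3 go.py .641 -.287 .19 -2.6
```

```text
(-0.27, -0.107) [ 0.5308 -0.0806]
(-0.27, 0.003) [0.5358 0.0293]
(-0.2, -0.052) [ 0.6032 -0.0288]
t 22.1 pos [ 0.6441 -0.2875  0.0464] F [-1.2  1.6  4.6] w 0.0477
[0.641, -0.287, 0.19, -2.6] -> [-0.3, -0.03, -14.36, 0.02, -0.06, -0.17]
```

Call:
move_arm(series=[[0,0,-0.5,0,0,0,30],[0,0,-2,0,0,0,30],[0,0,-4.5,0,0,0,30],[0,0,-7.5,0,0,0,30],[0,0,-10.5,0,0,0,30],[0,0,-13,0,0,0,30],[-0.1,-0.5,-14.5,0,0,0,30],[-0.5,-2,-15,0,0,0,30],[-0.9,-5,-15,0,0,0,30],[-1.3,-8,-15,0,0,0,30]])

```text
clock: 22.93
tool_pos: [0.6333, -0.2053, 0.1945]
ee_rot: [1.0, -0.025, -0.001, -0.001]
wrist_force: [0.3, 0.5, -2.1]
grip_width: 0.0476
```

```bash
python3 go.py .6052 -.0288 .19 -2.6
```

```text
t 22.93 pos [ 0.6333 -0.2053  0.1945] F [ 0.3  0.5 -2.1] w 0.0476
[0.6052, -0.0288, 0.19, -2.6] -> [-3.69, -17.49, 0.47, -0.06, 0.09, -0.26]
```

Call:
move_arm(series=[[-0.6,-3,0,0,0,0,30],[-1.2,-6,0,0,0,0,30],[-1.9,-9,0,0,0,0,30],[-2.6,-12,0,0,0,0,30],[-3.1,-14.5,0,0,0,0,30],[-3.5,-16,0,0,0,0,30],[-3.5,-16.6,0,0,0,0,30],[-3.5,-16.6,0,0,0,0,30],[-3.5,-16.6,0,0,0,0,30]])

```text
clock: 23.68
tool_pos: [0.6075, -0.0398, 0.195]
ee_rot: [1.0, -0.024, -0.0, 0.0]
wrist_force: [1.1, -0.9, -0.9]
grip_width: 0.0476
```

```bash
python3 go.py .6052 -.0288 .067 -2.6
```

```text
t 23.68 pos [ 0.6075 -0.0398  0.195 ] F [ 1.1 -0.9 -0.9] w 0.0476
[0.6052, -0.0288, 0.067, -2.6] -> [-0.28, -1.09, 12.8, 0.02, 0.03, -0.18]
```

Call:
move_arm(series=[[-0.2,-1,1,0,0,0,30],[-0.2,-1,3,0,0,0,30],[-0.2,-1,5.5,0,0,0,30],[-0.2,-1,8,0,0,0,30],[-0.2,-1,10,0,0,0,30],[-0.2,-1,11.5,0,0,0,30],[-0.2,-1,12.2,0,0,0,30],[-0.2,-1,12.4,0,0,0,30],[-0.2,-1,12.4,0,0,0,30]])

```text
clock: 24.43
tool_pos: [0.606, -0.0296, 0.071]
ee_rot: [1.0, -0.025, -0.0, -0.0]
wrist_force: [-0.6, 0.9, -1.2]
grip_width: 0.0476
```

Call:
move_arm(series=[[0,0,0.1,0,0,0,30],[0,0,0.2,0,0,0,30],[0,0,0.3,0,0,0,30],[0,0,0.3,0,0,0,30],[0,0,0.3,0,0,0,30]])

```text
clock: 24.85
tool_pos: [0.6063, -0.0293, 0.0689]
ee_rot: [1.0, -0.024, 0.0, 0.0]
wrist_force: [0.8, -0.1, -2.1]
grip_width: 0.0475
```

Call:
move_arm(series=[[0,0,0.1,0,0,0,30],[0,0,0.2,0,0,0,30],[0,0,0.25,0,0,0,30],[0,0,0.25,0,0,0,30]])

```text
clock: 25.18
tool_pos: [0.6062, -0.0293, 0.0664]
ee_rot: [1.0, -0.024, -0.0, -0.0]
wrist_force: [-0.6, 0.0, 2.0]
grip_width: 0.0473
```

Contact with the floor. Opening and lifting.

Call:
move_arm(series=[[0,0,0,0,0,0,55],[0,0,0,0,0,0,58],[0,0,0,0,0,0,62],[0,0,0,0,0,0,65],[0,0,0,0,0,0,65],[0,0,-1,0,0,0,65],[0,0,-4,0,0,0,65],[0,0,-8,0,0,0,75],[0,0,-12,0,0,0,75],[0,0,-14,0,0,0,75]])

```text
clock: 26.02
tool_pos: [0.6082, -0.0297, 0.2125]
ee_rot: [1.0, -0.024, 0.004, 0.001]
wrist_force: [1.7, 0.3, 1.5]
grip_width: 0.0703
```

```bash
python3 - <<'E'
from meas import *
c=cap('scene','s13.png');P=pts(c)
m=(abs(P[...,2]-.065)<.005)&(np.hypot(P[...,0]-.605,P[...,1]+.028)<.045);print('placed',P[m].mean(0),m.sum())
t=cap('top','t13.png')
for (u,v) in[(410,275),(447,270)]: print('tin',circ(t,u,v,22,.045,.006))
E
python3 go.py .463 -.3155 .19 -2.6
```

```text
placed [ 0.60594436 -0.02843532  0.06427574] 201
tin (array([ 0.4779, -0.3332,  0.0453]), array([ 0.4803, -0.3363,  0.0487]), 234)
tin (array([ 0.4672, -0.3909,  0.0454]), array([ 0.4697, -0.3842,  0.0801]), 387)
t 26.12 pos [ 0.6091 -0.0299  0.2126] F [ 0.3  0.2 -0.1] w 0.0704
[0.463, -0.3155, 0.19, -2.6] -> [-13.24, 29.23, 2.18, 0.11, -0.62, -0.16]
```

View pics/s13.png

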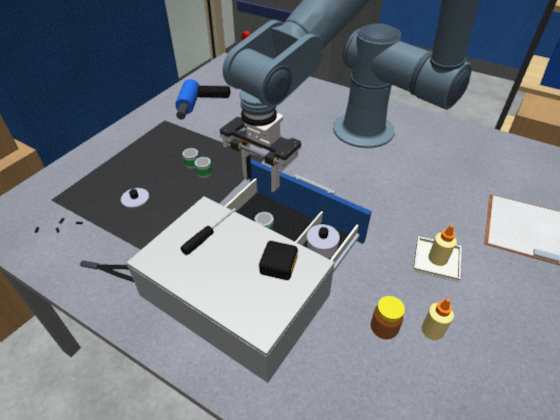

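View pics/t13.png

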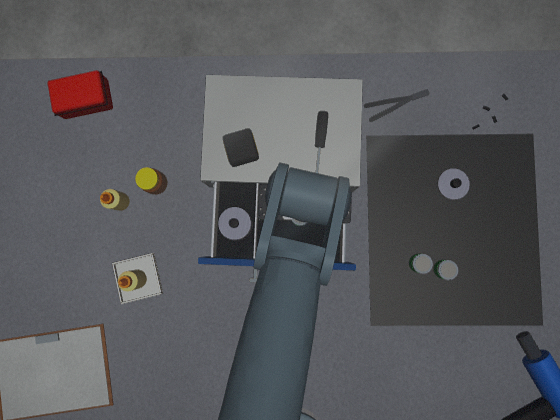

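Tin1 is placed. Tin2 came to rest further over, at pixel (422,264), close to tin3 at (447,270).

Run:
```python
from meas import *
t=load('top')
for (u,v) in[(422,264),(448,270)]: print('tin',circ(t,u,v,12,.045,.006))
```

```text
tin (array([ 0.481 , -0.3369,  0.0454]), array([ 0.4808, -0.3373,  0.0496]), 303)
tin (array([ 0.4652, -0.3994,  0.0454]), array([ 0.466 , -0.3997,  0.0506]), 316)
```

```bash
python3 go.py .481 -.337 .16 70
```

```text
t 26.12 pos [ 0.6091 -0.0299  0.2126] F [ 0.3  0.2 -0.1] w 0.0704
[0.481, -0.337, 0.16, 70.0] -> [-11.37, 31.29, 5.2, 0.49, -0.46, -72.76]
```

Call:
move_arm(series=[[-0.5,1.5,0,0,0,-5,75],[-1.4,4,0,0,0,-12,75],[-2.5,7,0,0,0,-19,75],[-3.6,10,0,0,0,-26,75],[-4.7,13,0,0,0,-33,75],[-5.8,16,0,0,0,-40,75],[-6.9,19,0,0,0,-47,75],[-8,22,0,0,0,-54,75],[-9.1,25,0,0,0,-61,75],[-10.2,28,0,0,0,-67,75]])

```text
clock: 26.95
tool_pos: [0.4892, -0.3048, 0.2048]
ee_rot: [0.845, 0.534, -0.0, -0.001]
wrist_force: [0.2, -0.4, -0.6]
grip_width: 0.0704
```

```bash
python3 go.py .481 -.337 .16 70
```

```text
t 26.95 pos [ 0.4892 -0.3048  0.2048] F [ 0.2 -0.4 -0.6] w 0.0704
[0.481, -0.337, 0.16, 70.0] -> [-3.26, 0.65, 4.48, -0.11, -0.04, -5.44]
```

Call:
move_arm(series=[[-1.5,0.3,0,0,0,-4,75],[-2.4,0.4,1,0,0,-4,75],[-2.4,0.4,3,0,0,-4,75],[-2.4,0.4,4,0,0,-4,75],[-2.4,0.4,4,0,0,-4,75],[-2.4,0.4,4,0,0,-4,75]])

```text
clock: 27.45
tool_pos: [0.4835, -0.326, 0.1645]
ee_rot: [0.828, 0.561, -0.0, -0.001]
wrist_force: [0.6, -0.0, -0.0]
grip_width: 0.0706
```

```bash
python3 go.py .481 -.337 .045 70
python3 - <<'E'
from meas import *
c=cap('scene');P=pts(c)
for p in[(.484,-.335),(.468,-.398)]:
    m=(abs(P[...,2]-.045)<.004)&(np.hypot(P[...,0]-p[0],P[...,1]-p[1])<.03);print(P[m].mean(0),m.sum())
E
```

```text
t 27.45 pos [ 0.4835 -0.326   0.1645] F [ 0.6 -0.  -0. ] w 0.0706
[0.481, -0.337, 0.045, 70.0] -> [-1.12, 0.21, 11.95, -0.15, -0.08, -1.76]
[ 0.48397753 -0.33526096  0.04384529] 119
[ 0.46932843 -0.39749359  0.04375836] 119
```

Both cameras agree, allowing for their constant offset. Descending on tin2.

Call:
move_arm(series=[[-0.6,0.2,0.5,0,0,-1.5,75],[-1.1,0.2,2.5,0,0,-1.5,75],[-1.1,0.2,5,0,0,-1.5,75],[-1.1,0.2,7.5,0,0,-1.5,75],[-1.1,0.2,9.5,0,0,-1.5,75],[-1.1,0.2,11,0,0,-1.5,75],[-1.1,0.2,12,0,0,-1.5,75],[-1.1,0.2,12.2,0,0,-1.5,75],[-1.1,0.2,12.2,0,0,-1.5,75]])

```text
clock: 28.25
tool_pos: [0.482, -0.3382, 0.0442]
ee_rot: [0.82, 0.572, 0.0, 0.0]
wrist_force: [0.3, 0.3, 0.2]
grip_width: 0.0706
```

Call:
move_arm(series=[[0,0,0,0,0,0,65],[0,0,0,0,0,0,55],[0,0,0,0,0,0,50],[0,0,0,0,0,0,30],[0,0,0,0,0,0,30],[0,0,0,0,0,0,30],[0,0,0,0,0,0,30]], grip_force=20)

```text
clock: 28.83
tool_pos: [0.4818, -0.3387, 0.0449]
ee_rot: [0.821, 0.572, -0.0, 0.0]
wrist_force: [-1.9, 1.6, 6.4]
grip_width: 0.0478
```

```bash
python3 go.py .5308 -.0806 .2 -2.6
```

```text
t 28.83 pos [ 0.4818 -0.3387  0.0449] F [-1.9  1.6  6.4] w 0.0478
[0.5308, -0.0806, 0.2, -2.6] -> [25.9, -4.34, -15.53, 0.04, 0.0, 72.33]
```

Call:
move_arm(series=[[0,0,-0.5,0,0,0,30],[0,0,-2,0,0,0,30],[0,0,-4.5,0,0,0,30],[0,0,-7.5,0,0,0,30],[0,0,-10.5,0,0,0,30],[0,0,-13,0,0,0,30],[0.5,0,-15,0,0,3,30],[2,-0.3,-16,0,0,10,30],[5,-0.8,-16,0,0,17,30],[8,-1.3,-16,0,0,24,30]])

```text
clock: 29.67
tool_pos: [0.4974, -0.2587, 0.205]
ee_rot: [0.923, 0.385, 0.001, 0.001]
wrist_force: [0.4, -0.2, -0.7]
grip_width: 0.0476
```

```bash
python3 go.py .5308 -.0806 .2 -2.6
```

```text
t 29.67 pos [ 0.4974 -0.2587  0.205 ] F [ 0.4 -0.2 -0.7] w 0.0476
[0.5308, -0.0806, 0.2, -2.6] -> [15.0, -10.17, 0.49, 0.11, -0.08, 47.86]
```

Call:
move_arm(series=[[2.5,-1.6,0,0,0,7,30],[5,-3.3,0,0,0,14,30],[7.5,-5,0,0,0,21,30],[10,-6.6,0,0,0,28,30],[12,-8,0,0,0,35,30],[13.5,-9.2,0,0,0,42,30],[14.2,-9.6,0,0,0,47,30],[14.2,-9.6,0,0,0,47,30],[14.2,-9.6,0,0,0,47,30],[14.2,-9.6,0,0,0,47,30]])

```text
clock: 30.5
tool_pos: [0.5274, -0.0906, 0.2039]
ee_rot: [1.0, -0.01, -0.0, 0.0]
wrist_force: [-0.8, -0.5, -2.0]
grip_width: 0.0479
```

```bash
python3 go.py .5308 -.0806 .067 -2.6
```

```text
t 30.5 pos [ 0.5274 -0.0906  0.2039] F [-0.8 -0.5 -2. ] w 0.0479
[0.5308, -0.0806, 0.067, -2.6] -> [0.32, -1.01, 13.69, 0.01, 0.0, 1.4]
```

Call:
move_arm(series=[[0.3,-0.9,1,0,0,1.4,30],[0.3,-0.9,3,0,0,1.4,30],[0.3,-0.9,5.5,0,0,1.4,30],[0.3,-0.9,8,0,0,1.4,30],[0.3,-0.9,10.5,0,0,1.4,30],[0.3,-0.9,12.3,0,0,1.4,30],[0.3,-0.9,13.2,0,0,1.4,30],[0.3,-0.9,13.5,0,0,1.4,30],[0.3,-0.9,13.5,0,0,1.4,30]])

```text
clock: 31.25
tool_pos: [0.5306, -0.0817, 0.0688]
ee_rot: [1.0, -0.023, -0.0, -0.0]
wrist_force: [0.2, -0.8, -1.1]
grip_width: 0.0476
```

Call:
move_arm(series=[[0,0,0.1,0,0,0,30],[0,0,0.2,0,0,0,30],[0,0,0.25,0,0,0,30],[0,0,0.25,0,0,0,30]])

```text
clock: 31.58
tool_pos: [0.5312, -0.0813, 0.0672]
ee_rot: [1.0, -0.023, 0.001, 0.0]
wrist_force: [0.8, 0.2, -1.9]
grip_width: 0.0476
```

Call:
move_arm(series=[[0,0,0.1,0,0,0,30],[0,0,0.15,0,0,0,30],[0,0,0.15,0,0,0,30],[0,0,0.15,0,0,0,30]])

```text
clock: 31.92
tool_pos: [0.5307, -0.0811, 0.065]
ee_rot: [1.0, -0.023, -0.0, 0.0]
wrist_force: [-0.3, -0.5, -1.8]
grip_width: 0.0479
```

Call:
move_arm(series=[[0,0,0.1,0,0,0,30],[0,0,0.1,0,0,0,30],[0,0,0.1,0,0,0,30]])

```text
clock: 32.17
tool_pos: [0.5313, -0.0812, 0.0648]
ee_rot: [1.0, -0.023, 0.0, 0.0]
wrist_force: [-2.2, 2.4, 6.0]
grip_width: 0.0475
```

Contact. Release and lift.

Call:
move_arm(series=[[0,0,0,0,0,0,54],[0,0,0,0,0,0,56],[0,0,0,0,0,0,58],[0,0,0,0,0,0,60],[0,0,0,0,0,0,60],[0,0,-1,0,0,0,60],[0,0,-4,0,0,0,60],[0,0,-8,0,0,0,70],[0,0,-12,0,0,0,75],[0,0,-14,0,0,0,75]])

```text
clock: 33.0
tool_pos: [0.5327, -0.0818, 0.2101]
ee_rot: [1.0, -0.023, 0.004, 0.001]
wrist_force: [0.7, -0.1, 1.0]
grip_width: 0.0697
```

```bash
python3 - <<'E'
from meas import *
t=cap('top','t14.png')
print('tin',circ(t,447,270,20,.045,.006))
E
python3 go.py .4655 -.3995 .16 -2.6
```

```text
tin (array([ 0.4652, -0.3996,  0.0455]), array([ 0.4652, -0.4001,  0.0505]), 314)
t 33.05 pos [ 0.5344 -0.0824  0.2131] F [2.1 0.  2.2] w 0.0702
[0.4655, -0.3995, 0.16, -2.6] -> [-5.48, 31.98, 5.37, 0.23, -0.73, -0.06]
```

View pics/t14.png

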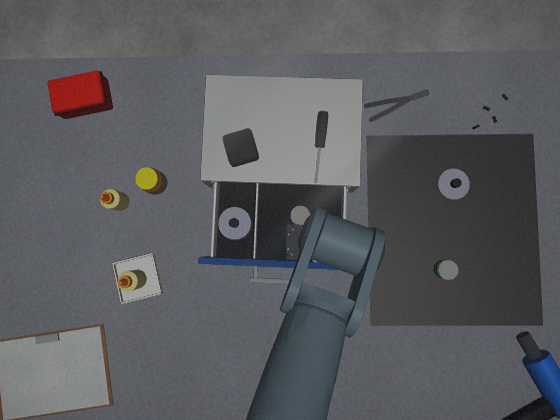

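Only one tin is left on the bench, at pixel (447,270). Going to it.

Call:
move_arm(series=[[-0.3,2,0,0,0,0,75],[-0.9,5,0,0,0,0,75],[-1.5,9,0,0,0,0,75],[-2.2,13,0,0,0,0,75],[-2.9,17,0,0,0,0,75],[-3.6,21,0,0,0,0,75],[-4.3,25,1,0,0,0,75],[-4.9,28.5,2.5,0,0,0,75],[-5.3,31,4,0,0,0,75],[-5.4,32,5,0,0,0,75]])

```text
clock: 33.88
tool_pos: [0.4602, -0.401, 0.1526]
ee_rot: [1.0, -0.025, -0.001, -0.0]
wrist_force: [-0.5, 0.7, -0.5]
grip_width: 0.0705
```

Call:
move_arm(series=[[0,0,0,0,0,0,75],[0,0,0,0,0,0,75]])

```text
clock: 34.05
tool_pos: [0.4617, -0.3974, 0.1533]
ee_rot: [1.0, -0.023, -0.001, -0.001]
wrist_force: [0.3, -0.4, 0.7]
grip_width: 0.0707
```

```bash
python3 go.py .4655 -.3995 .044 -2.6
```

```text
t 34.05 pos [ 0.4617 -0.3974  0.1533] F [ 0.3 -0.4  0.7] w 0.0707
[0.4655, -0.3995, 0.044, -2.6] -> [0.4, 0.22, 10.93, -0.11, 0.06, -0.09]
```

Call:
move_arm(series=[[0.4,0.2,0.5,0,0,0,75],[0.4,0.2,2.5,0,0,0,75],[0.4,0.2,5,0,0,0,75],[0.4,0.2,7.5,0,0,0,75],[0.4,0.2,9.5,0,0,0,75],[0.4,0.2,10.7,0,0,0,75],[0.4,0.2,11.2,0,0,0,75],[0.4,0.2,11.2,0,0,0,75]])

```text
clock: 34.72
tool_pos: [0.4661, -0.3995, 0.0416]
ee_rot: [1.0, -0.023, -0.0, -0.0]
wrist_force: [0.7, -0.0, 0.1]
grip_width: 0.0707
```

Call:
move_arm(series=[[0,0,0,0,0,0,65],[0,0,0,0,0,0,55],[0,0,0,0,0,0,50],[0,0,0,0,0,0,30],[0,0,0,0,0,0,30],[0,0,0,0,0,0,30],[0,0,0,0,0,0,30]], grip_force=20)

```text
clock: 35.3
tool_pos: [0.4663, -0.4008, 0.0432]
ee_rot: [1.0, -0.023, 0.001, 0.0]
wrist_force: [0.1, 2.1, 5.8]
grip_width: 0.0478
```

Call:
move_arm(series=[[0,0,-0.5,0,0,0,30],[0,0,-2,0,0,0,30],[0,0,-4.5,0,0,0,30],[0,0,-7.5,0,0,0,30],[0,0,-10.5,0,0,0,30],[0,0,-13,0,0,0,30],[0,0,-15,0,0,0,30],[0,0,-16,0,0,0,30],[0,0,-16,0,0,0,30]])

```text
clock: 36.05
tool_pos: [0.4665, -0.4016, 0.2047]
ee_rot: [1.0, -0.023, 0.002, 0.002]
wrist_force: [-0.5, 0.1, -1.7]
grip_width: 0.0478
```

```bash
python3 go.py .5358 .0293 .2 -2.6
```

```text
t 36.05 pos [ 0.4665 -0.4016  0.2047] F [-0.5  0.1 -1.7] w 0.0478
[0.5358, 0.0293, 0.2, -2.6] -> [4.91, -43.37, 0.32, 0.22, -0.18, -0.08]
```

Call:
move_arm(series=[[0.2,-1.5,0,0,0,0,30],[0.5,-4.5,0,0,0,0,30],[0.9,-8,0,0,0,0,30],[1.3,-11.5,0,0,0,0,30],[1.7,-15,0,0,0,0,30],[2.1,-18.5,0,0,0,0,30],[2.5,-22,0,0,0,0,30],[2.9,-25.5,0,0,0,0,30],[3.3,-29,0,0,0,0,30],[3.7,-32.5,0,0,0,0,30]])

```text
clock: 36.88
tool_pos: [0.5162, -0.0745, 0.1994]
ee_rot: [1.0, -0.023, -0.002, -0.001]
wrist_force: [0.8, -0.9, -1.0]
grip_width: 0.0479
```

Call:
move_arm(series=[[0.3,-3,0,0,0,0,30],[0.7,-6,0,0,0,0,30],[1,-8.5,0,0,0,0,30],[1.2,-10,0,0,0,0,30],[1.2,-10.5,0,0,0,0,30],[1.2,-10.5,0,0,0,0,30],[1.2,-10.5,0,0,0,0,30]])

```text
clock: 37.47
tool_pos: [0.5338, 0.0268, 0.2006]
ee_rot: [1.0, -0.023, -0.001, 0.0]
wrist_force: [0.1, -0.5, -0.6]
grip_width: 0.0481
```

```bash
python3 go.py .5358 .0293 .066 -2.6
```

```text
t 37.47 pos [0.5338 0.0268 0.2006] F [ 0.1 -0.5 -0.6] w 0.0481
[0.5358, 0.0293, 0.066, -2.6] -> [0.22, -0.26, 13.46, 0.01, 0.14, -0.06]
```

Call:
move_arm(series=[[0.2,-0.2,1,0,0,0,30],[0.2,-0.2,3,0,0,0,30],[0.2,-0.2,5.5,0,0,0,30],[0.2,-0.2,8,0,0,0,30],[0.2,-0.2,10.5,0,0,0,30],[0.2,-0.2,12.3,0,0,0,30],[0.2,-0.2,13.2,0,0,0,30],[0.2,-0.2,13.4,0,0,0,30],[0.2,-0.2,13.4,0,0,0,30]])

```text
clock: 38.22
tool_pos: [0.5366, 0.0282, 0.0675]
ee_rot: [1.0, -0.024, -0.0, -0.0]
wrist_force: [-0.6, -0.3, -1.1]
grip_width: 0.0476
```

Call:
move_arm(series=[[0,0,0.1,0,0,0,30],[0,0,0.2,0,0,0,30],[0,0,0.2,0,0,0,30],[0,0,0.2,0,0,0,30]])

```text
clock: 38.55
tool_pos: [0.5374, 0.0286, 0.0668]
ee_rot: [1.0, -0.023, 0.001, 0.0]
wrist_force: [0.3, -0.1, -1.2]
grip_width: 0.0473
```

Call:
move_arm(series=[[0,0,0.1,0,0,0,30],[0,0,0.2,0,0,0,30],[0,0,0.2,0,0,0,30],[0,0,0.2,0,0,0,30]])

```text
clock: 38.88
tool_pos: [0.5368, 0.0287, 0.0639]
ee_rot: [1.0, -0.023, -0.0, -0.0]
wrist_force: [-0.0, 0.0, -1.1]
grip_width: 0.0473
```

Call:
move_arm(series=[[0,0,0.1,0,0,0,30],[0,0,0.15,0,0,0,30],[0,0,0.15,0,0,0,30]])

```text
clock: 39.13
tool_pos: [0.5373, 0.0287, 0.0632]
ee_rot: [1.0, -0.023, 0.0, 0.0]
wrist_force: [-1.4, 0.2, 4.2]
grip_width: 0.0479
```

Call:
move_arm(series=[[0,0,0,0,0,0,54],[0,0,0,0,0,0,56],[0,0,0,0,0,0,58],[0,0,0,0,0,0,59],[0,0,0,0,0,0,59],[0,0,-1,0,0,0,59],[0,0,-4,0,0,0,59],[0,0,-8,0,0,0,50],[0,0,-12,0,0,0,30],[0,0,-14,0,0,0,10]])

```text
clock: 39.97
tool_pos: [0.539, 0.0284, 0.2087]
ee_rot: [1.0, -0.023, 0.004, 0.001]
wrist_force: [-0.2, 0.1, 0.3]
grip_width: 0.0391
```

```bash
python3 go.py .38 .03 .2 -2.6
```

```text
t 39.97 pos [0.539  0.0284 0.2087] F [-0.2  0.1  0.3] w 0.0391
[0.38, 0.03, 0.2, -2.6] -> [-15.9, 0.58, 0.74, 0.05, -0.46, -0.07]
```

```bash
python3 go.py .4423 .0305 .2 87.4
```

```text
t 39.97 pos [0.539  0.0284 0.2087] F [-0.2  0.1  0.3] w 0.0391
[0.4423, 0.0305, 0.2, 87.4] -> [-9.68, 0.24, 0.79, 0.4, -0.32, -90.07]
```

Call:
move_arm(series=[[-0.5,0,0,0,0,-6,25],[-1.5,0,0,0,0,-13,25],[-2.5,0,0,0,0,-20,25],[-4,0,0,0,0,-27,25],[-5.5,0,0,0,0,-34,25],[-7,0,0,0,0,-41,25],[-8,0,0,0,0,-48,25],[-9,0,0,0,0,-55,25],[-9.5,0,0,0,0,-62,25],[-9.5,0,0,0,0,-69,25]])

```text
clock: 40.8
tool_pos: [0.4412, 0.0333, 0.2031]
ee_rot: [0.835, 0.55, 0.0, 0.0]
wrist_force: [0.7, 0.1, -0.8]
grip_width: 0.0238
```

Call:
move_arm(series=[[0,0,0,0,0,-7,30],[0,0,0,0,0,-14,30],[0,0,0,0,0,-21,30],[0,0,0,0,0,-21,30],[0,0,0,0,0,-21,30],[0,0,0,0,0,-21,30]])

```text
clock: 41.3
tool_pos: [0.442, 0.0331, 0.2028]
ee_rot: [0.724, 0.689, 0.0, 0.0]
wrist_force: [-0.6, -0.2, 0.1]
grip_width: 0.0285
```

```bash
python3 go.py .4423 .0305 .107 87.4
python3 - <<'E'
from bay import *
c=cap('scene','s15.png');P=pts(c)
cv2.imwrite('pics/s15c.png',cv2.resize(c['img'][150:290,200:400,::-1],None,fx=4,fy=4))
t=cap('top','t15.png');Q=pts(t)
q=tocab(Q);z=Q[...,2]
m=(abs(z-.092)<.006)&(q[...,0]<-.34)&(q[...,0]>-.40)&(abs(q[...,1])<.08);print('bar',m.sum(),q[m].min(0),q[m].max(0),np.median(q[m],0),np.median(Q[m],0))
m=(abs(z-.122)<.004)&(q[...,0]<-.2)&(abs(q[...,1])<.15);print('panel',q[m][:,0].min(),q[m][:,0].max())
q=tocab(P);z=P[...,2];m=(abs(z-.092)<.006)&(q[...,0]<-.34)&(q[...,0]>-.40)&(abs(q[...,1])<.08);print('bar scene',m.sum(),np.median(q[m],0) if m.any() else 0)
E
```

```text
t 41.3 pos [0.442  0.0331 0.2028] F [-0.6 -0.2  0.1] w 0.0285
[0.4423, 0.0305, 0.107, 87.4] -> [-0.26, 0.04, 9.58, 0.03, 0.0, -0.22]
bar 33 [-0.36643688 -0.05400009] [-0.34000278  0.05305145] [-0.34980636 -0.05128724] [ 0.45362161 -0.02128697  0.09552678]
panel -0.32764068545370256 -0.3115883229041651
bar scene 158 [-0.35760303  0.00372788]
```

View pics/s15c.png

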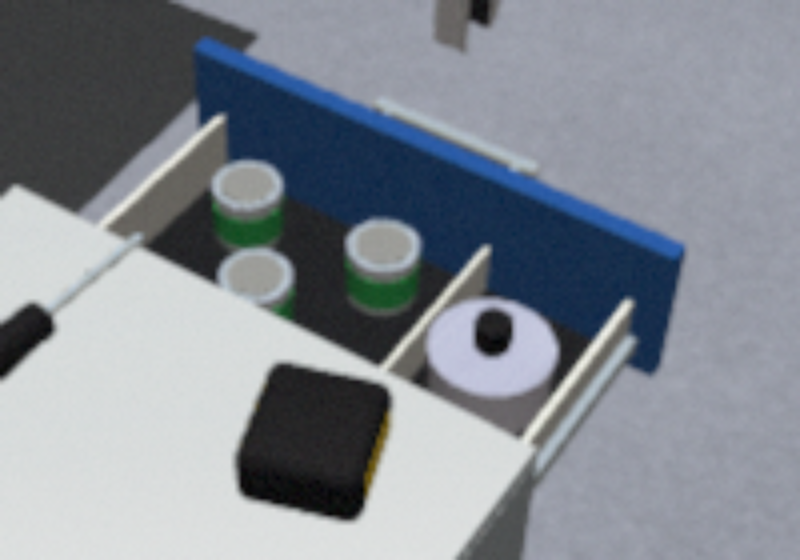

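View pics/t15.png

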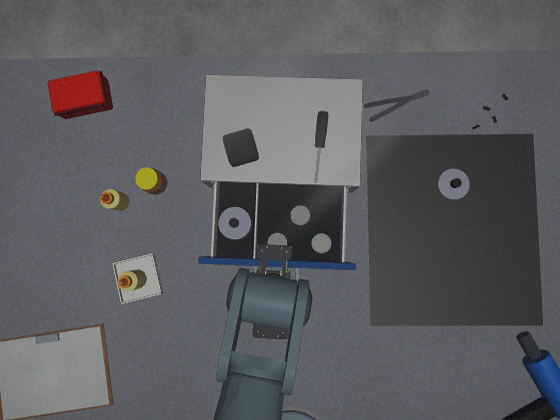

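The drawer holds three upright tins, with two at the front and one behind, and the lid is seated. I'll grip the handle bar with the jaws along x so that I control the closing speed all the way.

Call:
move_arm(series=[[-0.2,0.1,0.5,0,0,0,23],[-0.2,0.1,1.5,0,0,0,23],[-0.2,0.1,3,0,0,0,23],[-0.2,0.1,4.5,0,0,0,23],[-0.2,0.1,6,0,0,0,23],[-0.2,0.1,7,0,0,0,23],[-0.2,0.1,7,0,0,0,23],[-0.2,0.1,7,0,0,0,23]])

```text
clock: 42.07
tool_pos: [0.4424, 0.0311, 0.1318]
ee_rot: [0.724, 0.69, -0.0, -0.001]
wrist_force: [0.5, 0.2, -0.6]
grip_width: 0.0218
```

```bash
python3 go.py .4435 .0305 .107 87.4
python3 - <<'E'
from bay import *
c=cap('scene','s16.png');P=pts(c)
cv2.imwrite('pics/s16c.png',cv2.resize(c['img'][90:240,220:400,::-1],None,fx=4,fy=4))
E
```

```text
t 42.07 pos [0.4424 0.0311 0.1318] F [ 0.5  0.2 -0.6] w 0.0218
[0.4435, 0.0305, 0.107, 87.4] -> [-0.06, 0.12, 2.48, -0.09, -0.01, -0.09]
```

View pics/s16c.png

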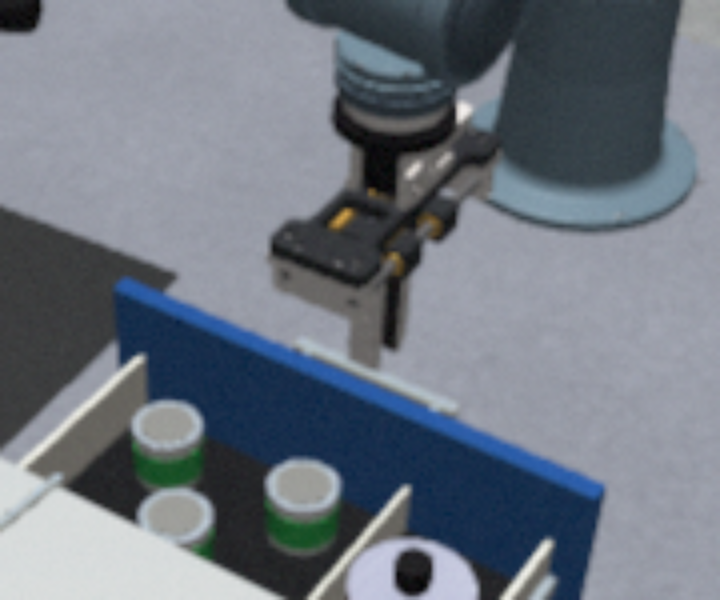

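The inner finger's tip at (365,355) in the crop is over the gap between the bar and the panel. Descending gently.

Call:
move_arm(series=[[0,0.1,0.4,0,0,0,23],[0,0.1,0.8,0,0,0,23],[0,0.1,1.2,0,0,0,23],[0,0.1,1.5,0,0,0,23],[0,0.1,1.5,0,0,0,23]])

```text
clock: 42.53
tool_pos: [0.4434, 0.0311, 0.1167]
ee_rot: [0.723, 0.69, -0.0, -0.001]
wrist_force: [-0.3, 0.0, 0.3]
grip_width: 0.0211
```

Call:
move_arm(series=[[0,0,0.4,0,0,0,23],[0,0,0.7,0,0,0,23],[0,0,0.9,0,0,0,23],[0,0,0.9,0,0,0,23]])

```text
clock: 42.87
tool_pos: [0.4435, 0.0311, 0.1079]
ee_rot: [0.723, 0.69, -0.0, -0.0]
wrist_force: [0.1, -0.5, -0.3]
grip_width: 0.0215
```

Call:
move_arm(series=[[0,0,0,0,0,0,18],[0,0,0,0,0,0,14],[0,0,0,0,0,0,10],[0,0,0,0,0,0,4],[0,0,0,0,0,0,0],[0,0,0,0,0,0,0]], grip_force=20)

```text
clock: 43.37
tool_pos: [0.4437, 0.031, 0.1085]
ee_rot: [0.723, 0.69, -0.0, -0.0]
wrist_force: [-2.0, -0.3, 1.7]
grip_width: 0.0099
```

Bar gripped (9.9 mm). Pushing slowly along tool +y.

Call:
move_arm(series=[[0,0.1,0,0,0,0,0],[0,0.3,0,0,0,0,0],[0,0.6,0,0,0,0,0],[0,1,0,0,0,0,0],[0,1.5,0,0,0,0,0],[0,2,0,0,0,0,0],[0,2.5,0,0,0,0,0],[0,3,0,0,0,0,0],[0,3.5,0,0,0,0,0],[0,4,0,0,0,0,0]])

```text
clock: 44.2
tool_pos: [0.4845, 0.0291, 0.1085]
ee_rot: [0.723, 0.69, 0.0, 0.0]
wrist_force: [-3.5, -0.1, 3.3]
grip_width: 0.0103
```

Call:
move_arm(series=[[0,0.5,0,0,0,0,0],[0,1,0,0,0,0,0],[0,1.5,0,0,0,0,0],[0,2,0,0,0,0,0],[0,2.5,0,0,0,0,0],[0,3,0,0,0,0,0],[0,3.5,0,0,0,0,0],[0,4,0,0,0,0,0],[0,4.5,0,0,0,0,0],[0,5,0,0,0,0,0]])

```text
clock: 45.03
tool_pos: [0.5343, 0.0269, 0.1085]
ee_rot: [0.723, 0.69, 0.0, -0.0]
wrist_force: [-3.3, 0.2, 5.0]
grip_width: 0.0104
```

```bash
python3 go.py .6255 .0227 .1085 87.4
python3 - <<'E'
from bay import *
c=cap('scene','s17.png')
cv2.imwrite('pics/s17c.png',cv2.resize(c['img'][90:290,180:400,::-1],None,fx=3,fy=3))
E
```

```text
t 45.03 pos [0.5343 0.0269 0.1085] F [-3.3  0.2  5. ] w 0.0104
[0.6255, 0.0227, 0.1085, 87.4] -> [0.01, 9.13, -0.0, 0.0, -0.0, -0.07]
```

View pics/s17c.png

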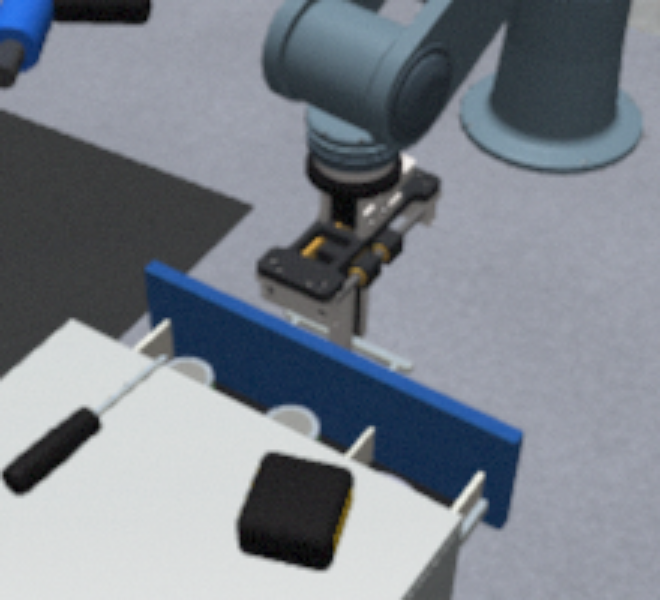

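Call:
move_arm(series=[[0,0.5,0,0,0,0,0],[0,1,0,0,0,0,0],[0,1.5,0,0,0,0,0],[0,2,0,0,0,0,0],[0,2.5,0,0,0,0,0],[0,3,0,0,0,0,0],[0,3.5,0,0,0,0,0],[0,4,0,0,0,0,0],[0,4.5,0,0,0,0,0],[0,5,0,0,0,0,0]])

```text
clock: 45.92
tool_pos: [0.5843, 0.0245, 0.1085]
ee_rot: [0.723, 0.69, 0.0, 0.0]
wrist_force: [-3.5, 0.3, 4.7]
grip_width: 0.0102
```

Call:
move_arm(series=[[0,0.4,0,0,0,0,0],[0,0.8,0,0,0,0,0],[0,1.1,0,0,0,0,0],[0,1.4,0,0,0,0,0],[0,1.7,0,0,0,0,0],[0,1.9,0,0,0,0,0],[0,2.1,0,0,0,0,0],[0,2.2,0,0,0,0,0],[0,2.3,0,0,0,0,0],[0,2.4,0,0,0,0,0]], grip_force=30)

```text
clock: 46.75
tool_pos: [0.6078, 0.0235, 0.1085]
ee_rot: [0.723, 0.69, 0.0, -0.0]
wrist_force: [-2.4, 1.2, 4.9]
grip_width: 0.01
```

```bash
python3 go.py .6255 .0227 .1085 87.4
python3 - <<'E'
from bay import *
c=cap('scene','s18.png')
cv2.imwrite('pics/s18c.png',cv2.resize(c['img'][90:290,180:400,::-1],None,fx=3,fy=3))
E
```

```text
t 46.75 pos [0.6078 0.0235 0.1085] F [-2.4  1.2  4.9] w 0.01
[0.6255, 0.0227, 0.1085, 87.4] -> [0.01, 1.77, 0.0, 0.01, -0.01, -0.07]
```

View pics/s18c.png

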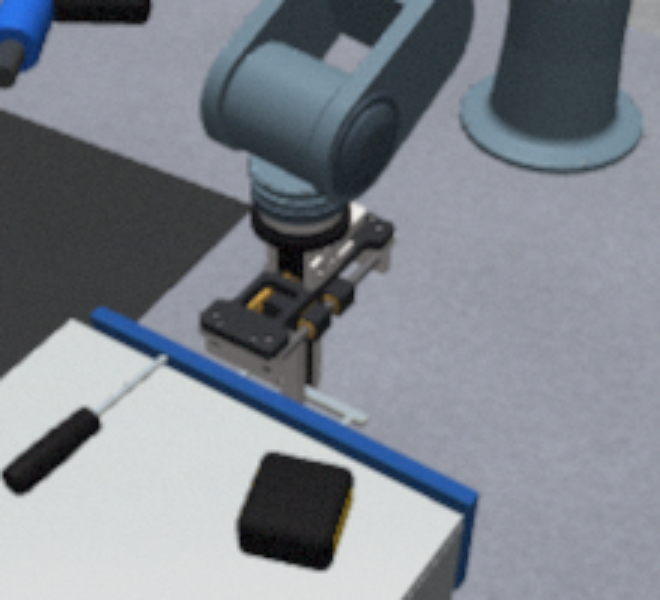

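Call:
move_arm(series=[[0,0.1,0,0,0,0,0],[0,0.2,0,0,0,0,0],[0,0.3,0,0,0,0,0],[0,0.4,0,0,0,0,0],[0,0.5,0,0,0,0,0],[0,0.6,0,0,0,0,0],[0,0.7,0,0,0,0,0],[0,0.8,0,0,0,0,0]])

```text
clock: 47.47
tool_pos: [0.6147, 0.0231, 0.1085]
ee_rot: [0.723, 0.691, -0.001, -0.001]
wrist_force: [-5.0, 0.7, 7.8]
grip_width: 0.0098
```

Call:
move_arm(series=[[0,0.1,0,0,0,0,0],[0,0.2,0,0,0,0,0],[0,0.3,0,0,0,0,0],[0,0.4,0,0,0,0,0],[0,0.5,0,0,0,0,0],[0,0.6,0,0,0,0,0]])

```text
clock: 47.97
tool_pos: [0.6222, 0.0227, 0.1086]
ee_rot: [0.723, 0.69, 0.001, 0.001]
wrist_force: [0.2, 1.8, 4.2]
grip_width: 0.0099
```

Call:
move_arm(series=[[0,0.05,0,0,0,0,0],[0,0.1,0,0,0,0,0],[0,0.15,0,0,0,0,0],[0,0.2,0,0,0,0,0]])

```text
clock: 48.3
tool_pos: [0.6241, 0.0227, 0.1086]
ee_rot: [0.723, 0.69, 0.0, 0.0]
wrist_force: [3.1, 1.4, 1.4]
grip_width: 0.01
```

The catch is now pulling: Fx has turned positive. Easing on until it hits the stop.

Call:
move_arm(series=[[0,0.05,0,0,0,0,0],[0,0.1,0,0,0,0,0],[0,0.15,0,0,0,0,0],[0,0.2,0,0,0,0,0]])

```text
clock: 48.63
tool_pos: [0.6248, 0.0226, 0.1085]
ee_rot: [0.723, 0.69, -0.001, -0.001]
wrist_force: [-3.8, 3.0, 6.2]
grip_width: 0.01
```

Call:
move_arm(series=[[0,0.05,0,0,0,0,0],[0,0.1,0,0,0,0,0],[0,0.15,0,0,0,0,0],[0,0.2,0,0,0,0,0]])

```text
clock: 48.97
tool_pos: [0.6249, 0.0227, 0.1085]
ee_rot: [0.723, 0.691, -0.003, -0.003]
wrist_force: [-11.0, 2.5, 13.1]
grip_width: 0.0099
```

Hit the stop after 181 mm of travel with force rising, so the drawer is home. Relax, open and lift straight up.

Call:
move_arm(series=[[0,-0.15,0,0,0,0,0],[0,-0.3,0,0,0,0,10],[0,-0.3,0,0,0,0,14],[0,-0.3,0,0,0,0,18],[0,-0.3,0,0,0,0,21],[0,-0.3,0,0,0,0,21],[0,-0.3,0,0,0,0,21]])

```text
clock: 49.55
tool_pos: [0.6242, 0.0224, 0.1079]
ee_rot: [0.723, 0.69, -0.0, -0.0]
wrist_force: [-0.4, 0.4, 0.6]
grip_width: 0.0195
```

Call:
move_arm(series=[[0,0,-0.5,0,0,0,21],[0,0,-1.5,0,0,0,21],[0,0,-3,0,0,0,21],[0,0,-5,0,0,0,21],[0,0,-8,0,0,0,21],[0,0,-11,0,0,0,21],[0,-2,-13,0,0,0,21],[0,-5,-13,0,0,0,21],[0,-9,-13,0,0,0,21],[0,-13,-13,0,0,0,21]])

```text
clock: 50.38
tool_pos: [0.494, 0.0286, 0.2399]
ee_rot: [0.723, 0.69, 0.001, 0.001]
wrist_force: [-0.2, -0.2, -0.2]
grip_width: 0.0196
```

Run:
```python
from bay import *
s=bot.read_state();print(s['tool_pos'],s['wrist_force'],s['grip_width'],s['clock'])
c=cap('scene','s19.png');t=cap('top','t19.png')
for n in(c,t):
    P=pts(n);q=tocab(P);z=P[...,2]
    m=(abs(z-.122)<.0035)&(q[...,0]<-.11)&(q[...,0]>-.2)&(abs(q[...,1])<.15);print('panel',m.sum(),q[m][:,0].min(),q[m][:,0].max())
```

```text
[0.49396076 0.02858484 0.23986869] [-0.23618926 -0.21143879 -0.206281  ] 0.019575161830570214 50.3833
panel 348 -0.1446589826538477 -0.11192221737557488
panel 816 -0.14633423515050134 -0.11069698922733248
```

View pics/s19.png

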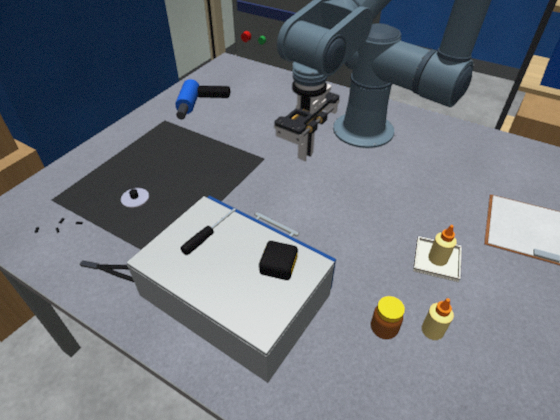

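View pics/t19.png

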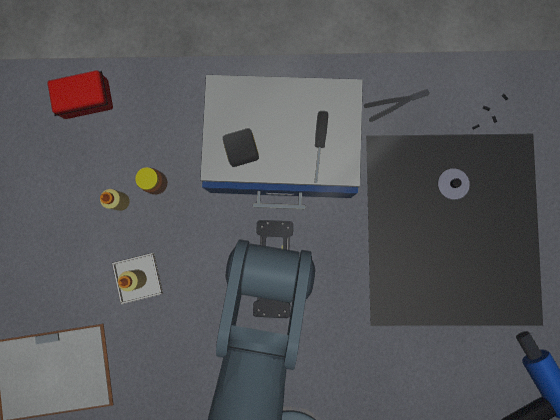

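The drawer front's outer face is at -0.146 m, which is the 130 mm cabinet half-depth plus the 16 mm panel, so it sits flush. The bottle is upright in the tray and the bystanders haven't moved. I'll let the arm settle and hand in.

Call:
move_arm(series=[[0,0,0,0,0,0,21],[0,0,0,0,0,0,21],[0,0,0,0,0,0,21],[0,0,0,0,0,0,21]])

```text
clock: 50.82
tool_pos: [0.4961, 0.0284, 0.2391]
ee_rot: [0.723, 0.69, 0.0, 0.0]
wrist_force: [-0.3, -0.3, 0.5]
grip_width: 0.0195
```

```bash
python3 -c "
from workcell import bot
print(bot.close_job())"
```

```text
the job is handed in; nothing more can be done
None
```

The job is done and handed in at about 51 s. I stood the glue bottle in the drip tray, seated the lid on the pot and placed all three tins (only three were there) upright in the wide bay. I then closed the drawer slowly by its gripped handle, through the catch to the stop.

**Last checks:**
- **Drawer:** the front's outer face measured 0.146 m from the cabinet centre, which is flush.
- **Bottle and bystanders:** in the last pictures the bottle is upright in the tray, and the jar, screwdriver, spare bottle and tape measure show no movement.
- **Lid:** level after release, with its disc top at 0.072 m (0.073 m expected).
- **Tins:** all three were upright just before closing. The shut drawer hides them and the lid, so neither could be checked after that.

**Disagreements:** the two cameras differed by a steady 2–3 mm or so, mostly in x, which I allowed for. Tin2 was knocked aside during the run, so I measured it again before grasping it.

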